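Load the nut mill and fit its keyed crank

TASK

Get the nut mill ready for grinding: tip all six hazelnuts out of the steel cup into the mill's round hopper and stand the empty cup upright on the table again. Then lift the crank out of its wooden block, put its shaft into the mill's hub, turn it until the key slips into the keyway, and push it fully home and on down against the hub's stiff spring until it stops. Finish while you are still gripping the crank by its square grip and pressing it down, so that I can tighten the locking screw; leave the squeeze bottles at the sides where they are.

Things in the scene. Friction and masses are not known exactly. Their poses are not given: they have to be found in the camera images.
- cup_mid (a point): Straight round steel cup, 56 mm outer diameter, 60 mm high, wall 2.5 mm, 0.14 kg, standing upright with six hazelnuts in it. The point is on its axis, half-way up (30 mm above its underside); z points up out of its mouth.
- mill: Cream bench nut mill, 130 x 214 mm, fixed to the table; origin at the centre of its underside. Its x axis points away from its front drawer, y from the drive column (55 mm to the right of the origin) to the hopper (45 mm to the left), z up.
- mill_hopper (a point): The mill's round aluminium hopper, a funnel with a closed floor. The point is the centre of its mouth, level with its rim, 99 mm above the table. Mouth 108 mm across inside, floor 55 mm across and 48 mm below the rim. Axes are the mill's (see mill).
- mill_hub (a point): Mouth of the mill's steel hub: centre of the bore in the hub's flat face, 125 mm above the table while the spring is relaxed; it sinks with the hub but does not turn with it (axes are the mill's). Bore 18 mm wide, over 50 mm deep, with one keyway 8 mm wide, reaching 14.5 mm from the axis, open at the face (a notch) and running the whole depth. A collar 66 mm wide surrounds it, 8 mm lower.
- hub_spring (a joint): How far the hub is pressed down against its spring, in m: 0 relaxed, 0.006 at the stop; it gives from 8 N on and needs 14 N to reach the stop. The hub turns only stiffly (0.2 N m). Its keyway may point anywhere within 0.6 rad either side of the mill's -x direction; that angle is not reported.
- crank_grip (a point): The crank, about 0.28 kg, upright in its block. The point is the centre of its square dark wooden grip on the shaft's axis (24 x 24 mm, 42 mm high, faces square to x and y). z up, x along the crank arm, which lies just below the grip and runs 78 mm to a small knob, whose top is 9 mm above this point. A short counterweight lies opposite. Under the arm, 35 mm below this point, a shoulder 39 mm wide.
- crank_tip (a point): Centre of the lower end of the crank's shaft, 79 mm below crank_grip, same axes. Shaft 16 mm in diameter, 44 mm long below the shoulder, its lowest 7 mm tapered to 10 mm. The key is on the +x side, under the arm: 6 mm wide, reaching 13 mm from the axis, its lower end 16 mm above the tip. Fully home, the shoulder lies on the hub's face, the tip 44 mm below that face.
- crank_block: Fixed wooden block, 76 x 76 mm, 60 mm high, on a plinth 92 mm square; origin at its underside. The crank's shaft stands in its 32 mm wide, 47 mm deep central hole, the shoulder resting on the block's top.
- nut_1: Brown hazelnut, about 16 mm across; the point is its centre.
- nut_2: Hazelnut like nut_1.
- nut_3: Hazelnut like nut_1.
- nut_4: Hazelnut like nut_1.
- nut_5: Hazelnut like nut_1.
- nut_6: Hazelnut like nut_1.
- bottle: Squeeze bottle of dark syrup with white nozzle, 56 mm across, 185 mm high, a bystander at the left back; origin at its underside.
- nozzle_bottle: White squeeze bottle with a green nozzle, 50 mm across, 162 mm high, a bystander at the right back; origin at its underside.
Things that resemble listed ones, but are neither listed nor needed, are in the scene too. Leave any yellow look-alike of the part that bears cup_mid alone.

How it is judged:
On the way, in this order (a step that is already met when the one before it is completed fails the run):
1. all six hazelnuts lie in the hopper (horizontal distance between each of nut_1, nut_2, nut_3, nut_4, nut_5, nut_6 and mill_hopper below 0.055 m and z of nut_1 in the frame of mill_hopper between -0.05 and 0 m and z of nut_2 in the frame of mill_hopper between -0.05 and 0 m and z of nut_3 in the frame of mill_hopper between -0.05 and 0 m and z of nut_4 in the frame of mill_hopper between -0.05 and 0 m and z of nut_5 in the frame of mill_hopper between -0.05 and 0 m and z of nut_6 in the frame of mill_hopper between -0.05 and 0 m), for 0.2 s.
2. the empty cup stands upright on the table, let go (angle between cup_mid's own z axis and vertical below 0.1 rad and height (world z) of cup_mid below 0.036 m and contact force between the fingers and cup below 0.1 N), for 0.2 s.
3. the crank's key has slipped into the keyway and the shaft is home in the hub (z of crank_tip in the frame of mill_hub below -0.04 m and horizontal distance between crank_tip and mill_hub below 0.005 m), for 0.1 s.
At the end, for the whole second after the job is handed in: All nuts in the hopper; cup upright on the table (0.1 rad); crank's tip 42 mm or more below the hub's face, within 4 mm of its axis, upright (0.1 rad); hub pressed down over 4 of its 6 mm; fingers grip the square grip (grasp point within 30 mm of its centre, over 2 N) (all of step 1 and angle between each of cup_mid, crank_tip's own z axis and vertical below 0.1 rad and height (world z) of cup_mid below 0.036 m and z of crank_tip in the frame of mill_hub below -0.042 m and horizontal distance between crank_tip and mill_hub below 0.004 m and value of joint hub_spring above 0.004 m and contact force between the fingers and crank above 2 N and distance between the grasp point and crank_grip below 0.03 m); the arm keeps its last pose, push and grip.
It fails at once if the syrup bottle is moved more than 3 cm (distance of bottle from where it was at the start of the episode above 0.03 m).
It fails at once if the green-nozzled bottle is moved more than 3 cm (distance of nozzle_bottle from where it was at the start of the episode above 0.03 m).
It also fails if it takes over 72 s, if anything falls off the work surface, if the arm or the gripper's body presses on something with over 40 N, if the wrist force passes 120 N, or if a joint passes its speed limit or range.

ROBOT

A 7-joint arm with a two-finger parallel gripper is mounted at the origin on a cart in front of the work surface, level with it; the furniture and walls round the work are solid. World frame = base frame: x ahead of the robot, y to its left, z up, the work surface at z = 0. Lengths are in m, angles in rad, forces in N, time in s.
With the tool pointing down it reaches from about 0.35 to 0.9 m from the base axis. Payload 8.1 kg.
Tool frame: the origin (TCP) lies at the centre of the arm's flange, where the gripper is bolted on; the fingertips stand 178 mm ahead of it and the grasp point (between the pads) lies 159 mm ahead of it; x points along the fingers, z is the direction in which the jaws open and shut, and the axes are right-handed (so a half turn about x gives the same grasp; the last joint's range is limited). The gripper opens to 92 mm and grips with 3 to 60 N. Pads are 19 mm wide; open, the fingers measure 130 mm over their backs; the gripper's body (75 mm by 190 mm) begins 47 mm behind the grasp point.
Start: joints at [1.04, 0.434, 0.025, 1.573, -0.012, 1.134, -0.075], TCP at [0.259, -0.569, 0.405] pointing down, gripper open.
Joint ranges: [-2.62, 2.62], [-0.44, 2.09], [-1.27, 1.32], [0.08, 2.57], [-1.32, 4.46], [0.12, 2], [-2.74, 2.74]. Speed limits (rad/s): [2.22, 2.22, 3.01, 3.01, 3.14, 3.14, 3.14].

INTERFACE

Orientations are given as a rotation vector (axis times angle).
In Python, from cell import arm, get_image, search_frame, pinpoint gives the robot as it stands.
- The arm moves only by the tool arm_command, never from a script. Its argument "motion" is a list of rows, each a list of 7 numbers: the finger opening in mm, from 0 to 91.8, then the shift along the tool's x, y, z in mm, then the turn, a rotation vector about the tool's x, y, z in degrees. In form: [[fingers, x, y, z, ax, ay, az], ...]. A call has 1 to 5 rows; each row shifts and turns the commanded pose from where the row before left it, along the tool's axes as they then stand; what a row does not reach is not made up. A row lasts 1/8 s, in which the tool goes at most 62.5 mm and 10.7 degrees, less where a joint would pass 70% of its speed; a pose out of reach is approached as far as the arm can. A call with a gripper value outside its range is refused whole. The fingers move at their own pace and stop on an object; "newtons" is the grip in N (left out, the last holds). Time passes only in rows, so rows that do not move let the fingers close. It gives the time, the measured TCP pose, the force and the opening at its end, in the units of the state.
- arm.observe(): the state, without advancing time (a new reading comes with each control period).
- get_image(name): name is "scene" or "top"; returns a dict with "frame" (420x560x3 uint8, red, green, blue), "range_z" (420x560 float32, m along the optical axis (not along the pixel's ray), 0 where there is no reading), "K" (3x3 intrinsics, pixels), "distortion" ([k1, k2, p1, p2, k3] as OpenCV has them; the pictures are not rectified), "origin" and "rotation" of the camera in the world. Camera axes: x right, y down, z forward; pixel columns grow to the right and rows downward; lengths in m; the calibration is good to about 2 mm. A picture is of the moment at which its call begins.
- arm.sign_off(): hands the job in, once; it reports no verdict.
Trained networks look in the newest picture that a camera, given by its name, has taken for a name from the list of things; names that differ only in an ending like _2 or _b are one class to them, and where a whole thing is asked for, a point or a joint stands for the part that bears it (a point fixed in the world has none). Each returns a list of dicts, best first, with "p" (0 to 1); they miss things now and then, are a little off and sometimes report something else, mostly with a low value. They report only what shows in the picture. A call takes as long as a camera call. They do not tell look-alikes from the thing itself.
- search_frame(camera, target): "point" ([x, y, z] in m, in world coordinates, good to about 4 mm: the middle of the surface that is visible of it).
- pinpoint(camera, target): "point" ([x, y, z] in m, in world coordinates, good to about 4 mm: a listed point, or the origin of a listed thing).
The state is a dict: "clock": time; "joints": joint angles; "dq": joint speeds; "joint_efforts": joint torques, N m; "position": TCP position; "ee_rot": TCP orientation; "force": force on the tool from outside, world axes, zero at the start; "ft_torque": the same for the moment, N m; "width": opening from 0.0 (shut) to 1.0 (fully open).
Only numpy, scipy, OpenCV 4.12 (cv2) and the standard library are available. Lean on these libraries where they do the work, as an engineer would, in place of code of your own. Each camera call takes 0.05 s, during which the arm holds its last target. There are 200 camera calls.

## Working session

There is one attempt and no reset: what is moved stays moved. The work goes in short steps, Python scripts to look and compute and a tool call to move; the robot and the scene stay as the last step left them, time stands still between calls to the robot, and variables do not carry over. Pictures are saved under pics/ and viewed, about 8 in all and at most 12, crops included, and the job is handed in when it is done.

Besides the shell and the picture viewer there is one more tool, called by a JSON object that holds its "api" and its "payload", one argument or row to a line. arm_command: Moves the arm, as the interface text tells. Its arguments: {"type":"object","properties":{"motion":{"type":"array"},"newtons":{"type":"number"}},"required":["motion"]}

```bash
ls; mkdir -p pics; cat > h.py <<'E'
import numpy as np, cv2
from cell import arm, get_image, search_frame, pinpoint
from scipy.spatial.transform import Rotation as R
def world(im,u,v,z=None):
    n=cv2.undistortPoints(np.array([[[u,v]]],float),im["K"],np.array(im["distortion"]))[0,0]
    d=im["range_z"][int(round(v)),int(round(u))] if z is None else None
    r=np.array([n[0],n[1],1.]); Rm=np.array(im["rotation"]); o=np.array(im["origin"])
    if z is None: return o+Rm@(r*d)
    w=Rm@r; return o+w*(z-o[2])/w[2]
def save(im,name,box=None,s=1):
    f=im["frame"][:,:,::-1]
    if box: f=f[box[1]:box[3],box[0]:box[2]]
    cv2.imwrite("pics/"+name,cv2.resize(f,None,fx=s,fy=s,interpolation=cv2.INTER_CUBIC))
def project(im,p):
    Rm=np.array(im["rotation"]);c=Rm.T@(np.array(p)-im["origin"])
    return cv2.projectPoints(c.reshape(1,1,3),np.zeros(3),np.zeros(3),im["K"],np.array(im["distortion"]))[0].ravel()
E
python3 - <<'E'
from h import *
np.set_printoptions(precision=3,suppress=True)
a=get_image("scene");b=get_image("top");save(a,"s0.png");save(b,"t0.png")
s=arm.observe();print(s)
for n in ["cup_mid","mill","mill_hopper","mill_hub","crank_grip","crank_tip","crank_block","bottle","nozzle_bottle","nut_1"]:
  for c,im in (("scene",a),("top",b)):
    print(n,c,[(np.round(d["point"],3).tolist(),round(d["p"],2),project(im,d["point"]).round().tolist()) for d in pinpoint(c,n)[:6]])
E
```

```text
pics
{'clock': 0.1, 'joints': array([ 1.04 ,  0.435,  0.025,  1.574, -0.012,  1.134, -0.075]), 'dq': array([-0.001, -0.003,  0.   , -0.004,  0.001,  0.   , -0.001]), 'joint_efforts': array([  0.004, -66.913,   0.989, -31.514,  -0.06 ,   0.038,   0.   ]), 'position': array([ 0.259, -0.568,  0.404]), 'ee_rot': array([ 0.889,  1.383, -0.888]), 'force': array([ 0.378,  0.159, -0.282]), 'ft_torque': array([-0.013,  0.02 ,  0.023]), 'width': 1.0025177487927242}Traceback (most recent call last):
  File "<stdin>", line 7, in <module>
  File "h.py", line 16, in project
    return cv2.projectPoints(c.reshape(1,1,3),np.zeros(3),np.zeros(3),im["K"],np.array(im["distortion"]))[0].ravel()
                             ~~~~~~~~~^^^^^^^
ValueError: cannot reshape array of size 1 into shape (1,1,3)
```

```bash
python3 -c "
import cv2,numpy as np
a=cv2.imread('pics/s0.png');b=cv2.imread('pics/t0.png')
print(a.shape)"
```

```text
(420, 560, 3)
```

View pics/s0.png

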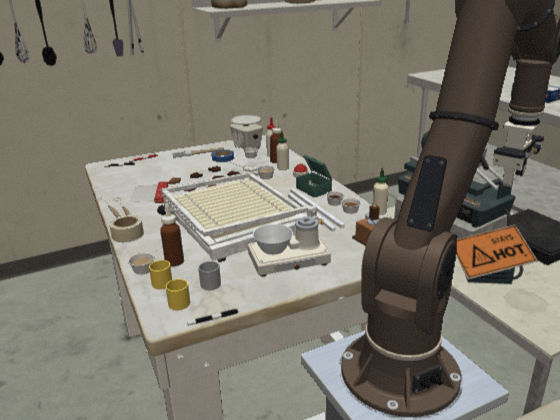

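View pics/t0.png

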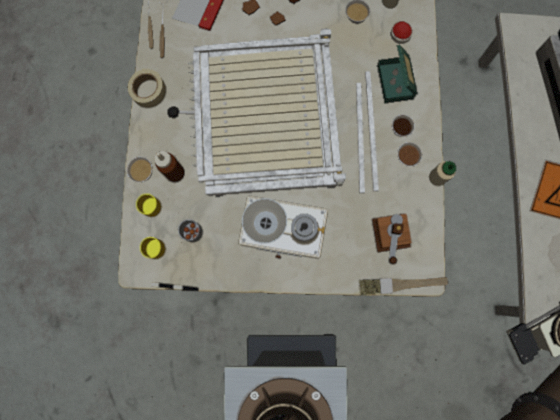

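The scene view shows the steel cup at (209,275) and two yellow look-alikes at (160,275) and (178,294). In the top view the cup with the nuts is at (190,231), the hopper at (265,222), the hub at (305,229), the crank at (397,230) with its knob at (393,260), and the bottles at (168,165) and (446,171).

```bash
python3 - <<'E'
from h import *
np.set_printoptions(precision=3,suppress=True)
a=get_image("scene");b=get_image("top")
print(b["K"],b["origin"],b["rotation"],b["distortion"])
import h
def f(o): return np.array(o,float).ravel()
for n in ["cup_mid","mill","mill_hopper","mill_hub","crank_grip","crank_tip","crank_block","bottle","nozzle_bottle","nut_1"]:
  for c,im in (("scene",a),("top",b)):
    for d in pinpoint(c,n)[:6]:
      try: print(n,c,np.round(f(d["point"]),3),round(d["p"],2),project(im,f(d["point"])).round())
      except Exception as e: print(n,c,d,repr(e),type(im["origin"]))
save(b,"t1.png",(130,185,430,285),2.6)
np.savez("b0.npz",range_z=b["range_z"],frame=b["frame"],K=b["K"],distortion=b["distortion"],origin=b["origin"],rotation=b["rotation"])
E
```

```text
[[534.288   0.    289.552]
 [  0.    534.288 204.908]
 [  0.      0.      1.   ]] [ 0.349 -0.047  1.405] [-2.122  2.133 -0.143] [-0.197  0.     0.     0.     0.   ]
cup_mid scene {'point': [0.5025, 0.2432, 0.0305], 'p': 0.83} ValueError('cannot reshape array of size 1 into shape (1,1,3)') <class 'numpy.ndarray'>
cup_mid scene {'point': [0.4611, 0.3469, 0.0253], 'p': 0.77} ValueError('cannot reshape array of size 1 into shape (1,1,3)') <class 'numpy.ndarray'>
cup_mid scene {'point': [0.5705, 0.3619, 0.0282], 'p': 0.69} ValueError('cannot reshape array of size 1 into shape (1,1,3)') <class 'numpy.ndarray'>
cup_mid top {'point': [0.4615, 0.3477, 0.0307], 'p': 0.86} ValueError('cannot reshape array of size 1 into shape (1,1,3)') <class 'numpy.ndarray'>
cup_mid top {'point': [0.5038, 0.2455, 0.0283], 'p': 0.63} ValueError('cannot reshape array of size 1 into shape (1,1,3)') <class 'numpy.ndarray'>
cup_mid top {'point': [0.5697, 0.3611, 0.0359], 'p': 0.6} ValueError('cannot reshape array of size 1 into shape (1,1,3)') <class 'numpy.ndarray'>
cup_mid top {'point': [0.5068, 0.2458, 0.0117], 
[... 2680 characters left out ...]
468, -0.4168, -0.0025], 'p': 0.94} ValueError('cannot reshape array of size 1 into shape (1,1,3)') <class 'numpy.ndarray'>
nut_1 top {'point': [0.5276, 0.2463, 0.0115], 'p': 0.58} ValueError('cannot reshape array of size 1 into shape (1,1,3)') <class 'numpy.ndarray'>
nut_1 top {'point': [0.5047, 0.244, 0.0105], 'p': 0.48} ValueError('cannot reshape array of size 1 into shape (1,1,3)') <class 'numpy.ndarray'>
nut_1 top {'point': [0.4922, 0.2607, 0.0126], 'p': 0.45} ValueError('cannot reshape array of size 1 into shape (1,1,3)') <class 'numpy.ndarray'>
nut_1 top {'point': [0.5085, 0.263, 0.0101], 'p': 0.42} ValueError('cannot reshape array of size 1 into shape (1,1,3)') <class 'numpy.ndarray'>
```

View pics/t1.png

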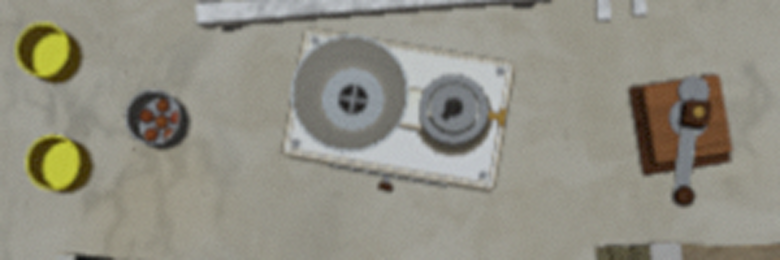

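The candidates for the cup in the top view are grey (190,231), yellow (148,205) and yellow (152,248). The grey one has six brown nuts in it, so it is the cup that is meant, and the enlarged crop confirms this. I'll refine the positions and write a small planner.

```bash
sed -i 's/Rm=np.array(im\["rotation"\])/Rm=R.from_rotvec(im["rotation"]).as_matrix()/' h.py
cat >> h.py <<'E'
def tool(az,dip,roll=0,flip=False):
    """x along fingers: azimuth az, dip below horizontal; jaws horizontal, then rolled about x (deg)"""
    a,d=np.radians([az,dip]); x=np.array([np.cos(d)*np.cos(a),np.cos(d)*np.sin(a),-np.sin(d)])
    z=np.array([-np.sin(a),np.cos(a),0])*(-1 if flip else 1)
    return R.from_matrix(np.c_[x,np.cross(z,x),z])*R.from_euler("x",roll,degrees=True)
def state():
    s=arm.observe(); return np.array(s["position"]),R.from_rotvec(s["ee_rot"]),s
def plan(p0,r0,p1,r1,n=None,arc=False,w=0):
    """rows from pose 0 to pose 1 (TCP)"""
    v=(r0.inv()*r1).as_rotvec(); ang=np.degrees(np.linalg.norm(v))
    if arc:
        c=lambda p:np.array([np.hypot(p[0],p[1]),np.arctan2(p[1],p[0]),p[2]])
        a,b=c(p0),c(p1); f=lambda t:(lambda q:np.array([q[0]*np.cos(q[1]),q[0]*np.sin(q[1]),q[2]]))(a+(b-a)*t)
        L=abs(b[1]-a[1])*max(a[0],b[0])+np.linalg.norm([b[0]-a[0],b[2]-a[2]])
    else: f=lambda t:p0+(p1-p0)*t; L=np.linalg.norm(p1-p0)
    n=n or int(np.ceil(max(ang/10,L/.055,1)))
    rows=[]
    for k in range(n):
        ra=r0*R.from_rotvec(v*k/n); d=ra.inv().apply(f((k+1)/n)-f(k/n))*1000
        rows.append([w]+d.round(1).tolist()+np.degrees(v/n).round(2).tolist())
    print(f"n={n} ang={ang:.0f}"); [print(r) for r in rows]
    return p1,r1
E
python3 - <<'E'
from h import *
np.set_printoptions(precision=3,suppress=True)
z=np.load("b0.npz");b={k:z[k] for k in z}
p,r,s=state();print(r.as_matrix())
# hopper rim / hub / grip by height from depth
v,u=np.mgrid[190:290,130:430]
P=np.array([world(b,x,y) for x,y in zip(u.ravel(),v.ravel())])
def m(sel,n): q=P[sel];print(n,len(q),q.mean(0),q.min(0),q.max(0),"mid",(q.min(0)+q.max(0))/2)
near=lambda c,d:np.hypot(*(P[:,:2]-c).T)<d
m(near((.503,.2445),.05)&(P[:,2]>.045),"cup rim")
m(near((.522,.0455),.08)&(P[:,2]>.085)&(P[:,2]<.11)&(P[:,1]>-.005),"hopper")
m(near((.504,-.049),.05)&(P[:,2]>.119),"hub face")
m(near((.504,-.049),.05)&(P[:,2]>.105),"collar")
m(near((.498,-.278),.04)&(P[:,2]>.105),"grip top")
m(near((.42,-.27),.05)&(P[:,2]>.085),"knob")
q=near((.505,-.05),.014); 
for a,uu,vv in zip(P[q],u.ravel()[q],v.ravel()[q]): print(uu,vv,a,b["frame"][vv,uu])
c=np.array([.503,.2445,.035])
r1=tool(38,30);r2=tool(38,30,flip=True)
for rr in(r1,r2): print(np.degrees((r.inv()*rr).magnitude()))
E
```

```text
[[-0.     0.91   0.415]
 [-0.     0.415 -0.91 ]
 [-1.    -0.     0.   ]]
cup rim 113 [0.503 0.246 0.056] [0.475 0.217 0.046] [0.53  0.273 0.068] mid [0.503 0.245 0.057]
hopper 474 [0.525 0.052 0.094] [ 0.466 -0.004  0.085] [0.577 0.103 0.105] mid [0.521 0.05  0.095]
hub face 290 [ 0.502 -0.052  0.124] [ 0.473 -0.096  0.119] [ 0.532 -0.019  0.131] mid [ 0.503 -0.058  0.125]
collar 551 [ 0.502 -0.053  0.12 ] [ 0.471 -0.097  0.105] [ 0.536 -0.019  0.131] mid [ 0.503 -0.058  0.118]
grip top 103 [ 0.497 -0.279  0.115] [ 0.484 -0.293  0.105] [ 0.509 -0.267  0.122] mid [ 0.496 -0.28   0.114]
knob 57 [ 0.419 -0.267  0.099] [ 0.41  -0.276  0.089] [ 0.43  -0.259  0.108] mid [ 0.42  -0.268  0.099]
303 219 [ 0.519 -0.048  0.126] [120 123 129]
304 219 [ 0.519 -0.051  0.125] [123 126 131]
301 220 [ 0.516 -0.043  0.126] [124 127 131]
302 220 [ 0.516 -0.046  0.126] [122 126 130]
303 220 [ 0.517 -0.048  0.123] [121 125 130]
304 220 [ 0.516 -0.051  0.126] [124 127 131]
305 220 [ 0.516 -0.053  0.126] [123 128 132]
306 220 [ 0.516 -0.055  0.125] [121 126 129]
300 221 [ 0.514 -0.041  0.126] [125 127 132]
[... 3556 characters left out ...]
7 ] [59 60 62]
307 228 [ 0.497 -0.058  0.123] [89 91 95]
308 228 [ 0.497 -0.06   0.125] [118 121 126]
300 229 [ 0.499 -0.041  0.087] [61 62 61]
301 229 [ 0.501 -0.043  0.074] [43 41 38]
302 229 [ 0.5   -0.046  0.075] [51 50 51]
303 229 [ 0.5   -0.048  0.074] [66 67 67]
304 229 [ 0.501 -0.051  0.069] [67 69 70]
305 229 [ 0.5   -0.053  0.075] [79 83 83]
306 229 [ 0.495 -0.055  0.126] [ 98  99 105]
307 229 [ 0.494 -0.058  0.128] [112 118 121]
301 230 [ 0.498 -0.043  0.076] [58 61 60]
302 230 [ 0.492 -0.046  0.127] [74 76 76]
303 230 [ 0.492 -0.048  0.128] [103 105 109]
304 230 [ 0.492 -0.05   0.13 ] [105 107 113]
305 230 [ 0.492 -0.053  0.127] [110 113 117]
168.32161538359566
61.361560340821015
```

```bash
cat >> h.py <<'E'
def rows(poses,w):
    for k in range(len(poses)-1):
        (p,r),(q,s)=poses[k],poses[k+1]; v=np.degrees((r.inv()*s).as_rotvec()); d=r.inv().apply(q-p)*1000
        print([w]+(d.round(0)+0).astype(int).tolist()+(v.round(1)+0).tolist(), "|%.0f| %.1f"%(np.linalg.norm(d),np.linalg.norm(v)))
def param(a,b,n,w):
    """a,b=(r,azpos,z,az,dip,roll) cylindrical TCP + tool angles"""
    P=[]
    for t in np.linspace(0,1,n+1):
        g=np.array(a)+(np.array(b)-a)*t; A=np.radians(g[1])
        P.append((np.array([g[0]*np.cos(A),g[0]*np.sin(A),g[2]]),tool(*g[3:])))
    rows(P,w)
def cyl(c,az,dip,roll,up=0,back=.159):
    t=np.array(c)-back*tool(az,dip).as_matrix()[:,0]+[0,0,up]
    return (np.hypot(t[0],t[1]),np.degrees(np.arctan2(t[1],t[0])),t[2],az,dip,roll)
E
python3 - <<'E'
from h import *
p,r,s=state();print(p,(r.inv()*tool(-65.5,90,90)).magnitude())
a=(np.hypot(p[0],p[1]),-65.5,p[2],-65.5,90,90)
b=cyl((.503,.245,.036),32,30,0,.12);print(b)
m=np.array(a)+(np.array(b)-a)*.7; m[5]=90; m[2]=.40
param(a,m,11,90); print(); param(m,b,9,90)
E
```

```text
[ 0.25927216 -0.56870136  0.40472361] 0.00011312131229646847
(np.float64(0.4228058765872361), np.float64(24.00897673942486), np.float64(0.2355), 32, 30, 0)
[90, 0, 61, -16, -6.2, -3.8, 0.2] |63| 7.3
[90, -1, 60, -15, -6.2, -3.8, 0.6] |62| 7.3
[90, -2, 58, -15, -6.1, -3.8, 1.0] |60| 7.3
[90, -2, 57, -14, -6.0, -3.8, 1.4] |59| 7.3
[90, -3, 56, -13, -5.9, -3.8, 1.8] |58| 7.3
[90, -4, 55, -13, -5.8, -3.8, 2.2] |57| 7.3
[90, -5, 54, -12, -5.6, -3.8, 2.6] |55| 7.3
[90, -5, 53, -11, -5.4, -3.8, 3.0] |54| 7.3
[90, -6, 52, -10, -5.2, -3.8, 3.3] |53| 7.3
[90, -6, 50, -10, -5.0, -3.8, 3.7] |52| 7.3
[90, -6, 49, -9, -4.7, -3.8, 4.0] |50| 7.3

[90, 10, 25, -16, -12.4, -2.2, 2.0] |32| 12.7
[90, 10, 28, -12, -12.3, -2.5, 1.7] |31| 12.7
[90, 9, 29, -7, -12.2, -2.8, 1.3] |31| 12.6
[90, 9, 30, -2, -12.1, -3.1, 0.9] |31| 12.5
[90, 8, 29, 3, -12.0, -3.2, 0.4] |31| 12.5
[90, 8, 28, 7, -12.0, -3.3, -0.1] |30| 12.4
[90, 7, 27, 12, -11.9, -3.3, -0.7] |30| 12.3
[90, 7, 24, 16, -11.8, -3.2, -1.2] |30| 12.2
[90, 6, 21, 19, -11.7, -3.0, -1.8] |30| 12.2
```

{"api": "arm_command", "payload": {
  "motion": [
    [90,0,60,-16,-6.2,-3.8,0.2],
    [90,-1,60,-15,-6.2,-3.8,0.6],
    [90,-2,58,-15,-6.1,-3.8,1.0],
    [90,-2,57,-14,-6.0,-3.8,1.4],
    [90,-3,56,-13,-5.9,-3.8,1.8]
  ]
}}

```text
clock: 1.88
position: [0.448, -0.3364, 0.4036]
ee_rot: [0.368, 1.197, -0.52]
force: [-0.2, -0.8, 0.0]
width: 0.981
```

{"api": "arm_command", "payload": {
  "motion": [
    [90,-4,55,-13,-5.8,-3.8,2.2],
    [90,-5,54,-12,-5.6,-3.8,2.6],
    [90,-5,53,-11,-5.4,-3.8,3.0],
    [90,-6,52,-10,-5.2,-3.8,3.3],
    [90,-6,50,-10,-5.0,-3.8,3.7]
  ]
}}

```text
clock: 2.5
position: [0.4901, -0.0715, 0.402]
ee_rot: [0.028, 0.904, -0.054]
force: [1.3, 0.2, 0.4]
width: 0.983
```

```bash
python3 - <<'E'
from h import *
p,r,s=state();print(p,s["joints"].round(2),s["clock"])
M=r.as_matrix();x=M[:,0]
az=np.degrees(np.arctan2(x[1],x[0]));dip=np.degrees(np.arcsin(-x[2]));roll=np.degrees((tool(az,dip).inv()*r).as_rotvec());print(az,dip,roll)
a=(np.hypot(p[0],p[1]),np.degrees(np.arctan2(p[1],p[0])),p[2],az,dip,roll[0])
b=cyl((.503,.245,.036),32,30,0,.12)
param(a,b,12,90)
E
```

```text
[ 0.49009949 -0.07147631  0.40198393] [ 0.38  0.11 -0.37  2.16  0.28  0.22 -0.29] 2.5
-3.3098755178875767 51.82443704785986 [ 9.00861844e+01 -2.65007585e-15 -1.41337379e-14]
[90, 8, 23, -12, -9.8, -1.9, 1.7] |28| 10.1
[90, 8, 25, -9, -9.7, -2.2, 1.5] |27| 10.1
[90, 7, 25, -6, -9.7, -2.4, 1.3] |27| 10.0
[90, 7, 26, -3, -9.6, -2.5, 1.1] |27| 10.0
[90, 7, 26, 0, -9.5, -2.7, 0.8] |27| 9.9
[90, 6, 25, 3, -9.5, -2.8, 0.5] |26| 9.9
[90, 6, 25, 6, -9.4, -2.9, 0.1] |26| 9.8
[90, 6, 24, 9, -9.3, -2.9, -0.2] |26| 9.8
[90, 5, 22, 12, -9.3, -2.9, -0.6] |26| 9.7
[90, 5, 21, 14, -9.2, -2.9, -0.9] |26| 9.7
[90, 4, 19, 17, -9.1, -2.8, -1.3] |25| 9.6
[90, 4, 16, 19, -9.0, -2.6, -1.7] |25| 9.5
```

```bash
cat > fk.py <<'E'
from h import *
import itertools
D=[([1.04,.435,.025,1.574,-.012,1.134,-.075],[.2593,-.5687,.4047],[.889,1.383,-.888])]
p,r,s=state(); D.append((s["joints"],p,s["ee_rot"]))
E
python3 - <<'E'
from fk import *
print(D[1])
rz=lambda a:R.from_euler("z",a); ry=lambda a:R.from_euler("y",a)
def ori(q,s):
    return rz(s[0]*q[0])*ry(q[1]*s[4])*rz(s[1]*q[2])*ry(q[3]*s[5])*rz(s[2]*q[4])*ry(q[5]*s[6])*rz(s[3]*q[6])
best=[]
for s in itertools.product([1,-1],repeat=7):
    if s[4]<0: continue
    # R_world = B*ori*C, B=rz(beta); solve beta by scan
    for beta in np.radians(np.arange(-180,180,1)):
        Cs=[(rz(beta)*ori(q,s)).inv()*R.from_rotvec(e) for q,_,e in D]
        best.append(((Cs[0].inv()*Cs[1]).magnitude(),s,np.degrees(beta),Cs[0].as_matrix().round(2).tolist()))
best.sort(key=lambda t:t[0])
for b in best[:14]: print(b[0].round(3),b[1],b[2].round(),b[3])
E
```

```text
(array([ 0.3760462 ,  0.10711189, -0.37039609,  2.16284137,  0.28435202,
        0.22066171, -0.29482967]), array([ 0.49009949, -0.07147631,  0.40198393]), array([ 0.02752559,  0.90421082, -0.05445478]))Traceback (most recent call last):
  File "<stdin>", line 14, in <module>
AttributeError: 'float' object has no attribute 'round'
```

```bash
cat > fit.py <<'E'
from fk import *
rz=lambda a:R.from_euler("z",a); ry=lambda a:R.from_euler("y",a)
def ori(q,s):
    return rz(s[0]*q[0])*ry(q[1]*s[4])*rz(s[1]*q[2])*ry(q[3]*s[5])*rz(s[2]*q[4])*ry(q[5]*s[6])*rz(s[3]*q[6])
best=[]
for s in itertools.product([1,-1],repeat=7):
    if s[4]<0: continue
    for beta in np.radians(np.arange(-180,180,1.)):
        Cs=[(rz(beta)*ori(q,s)).inv()*R.from_rotvec(e) for q,_,e in D]
        best.append((float((Cs[0].inv()*Cs[1]).magnitude()),s,np.degrees(beta),Cs[0].as_matrix().round(2).tolist()))
best.sort(key=lambda t:t[0])
for b in best[:14]: print(round(b[0],3),b[1],round(b[2]),b[3])
E
python3 fit.py
```

```text
0.0 (-1, -1, -1, -1, 1, 1, 1) 0 [[0.0, 0.0, -1.0], [-0.0, 1.0, 0.0], [1.0, 0.0, 0.0]]
0.011 (-1, -1, -1, -1, 1, 1, 1) 1 [[0.0, -0.02, -1.0], [-0.0, 1.0, -0.02], [1.0, 0.0, 0.0]]
0.012 (-1, -1, -1, -1, 1, 1, 1) -1 [[0.0, 0.02, -1.0], [-0.0, 1.0, 0.02], [1.0, 0.0, 0.0]]
0.023 (-1, -1, -1, -1, 1, 1, 1) 2 [[0.0, -0.03, -1.0], [-0.0, 1.0, -0.03], [1.0, 0.0, -0.0]]
0.023 (-1, -1, -1, -1, 1, 1, 1) -2 [[0.0, 0.03, -1.0], [-0.0, 1.0, 0.03], [1.0, 0.0, 0.0]]
0.034 (-1, -1, -1, -1, 1, 1, 1) 3 [[0.0, -0.05, -1.0], [-0.0, 1.0, -0.05], [1.0, 0.0, -0.0]]
0.035 (-1, -1, -1, -1, 1, 1, 1) -3 [[-0.0, 0.05, -1.0], [-0.0, 1.0, 0.05], [1.0, 0.0, 0.0]]
0.045 (-1, -1, -1, -1, 1, 1, 1) 4 [[0.0, -0.07, -1.0], [-0.0, 1.0, -0.07], [1.0, 0.0, -0.0]]
0.046 (-1, -1, -1, -1, 1, 1, 1) -4 [[-0.0, 0.07, -1.0], [-0.0, 1.0, 0.07], [1.0, 0.0, 0.0]]
0.057 (-1, -1, -1, -1, 1, 1, 1) 5 [[0.0, -0.09, -1.0], [-0.0, 1.0, -0.09], [1.0, 0.0, -0.0]]
0.058 (-1, -1, -1, -1, 1, 1, 1) -5 [[-0.0, 0.09, -1.0], [-0.0, 1.0, 0.09], [1.0, 0.0, 0.0]]
0.068 (-1, -1, -1, -1, 1, 1, 1) 6 [[0.0, -0.1, -0.99], [-0.0, 0.99, -0.1], [1.0, 0.0, -0.0]]
0.069 (-1, -1, -1, -1, 1, 1, 1) -6 [[-0.0, 0.1, -0.99], [-0.0, 0.99, 0.1], [1.0, 0.0, 0.0]]
0.073 (-1, -1, 1, 1, 1, 1, 1) -15 [[-0.0, 0.1, -0.99], [0.02, 0.99, 0.1], [1.0, -0.02, -0.0]]
```

```bash
cat > kin.py <<'E'
from h import *
import json,os
from scipy.optimize import least_squares
rz=lambda a:R.from_euler("z",-a); ry=lambda a:R.from_euler("y",a)
C=R.from_matrix([[0,0,-1],[0,1,0],[1,0,0]])
def fk(q,k):
    r1=rz(q[0]);r2=r1*ry(q[1]);r3=r2*rz(q[2]);r4=r3*ry(q[3]);r5=r4*rz(q[4]);r6=r5*ry(q[5])
    # k: h,y1, ax,ay,a, bx,by,b, cx,cy,c
    p=np.array([0,0,k[0]])+r1.apply([0,k[1],0])+r3.apply([k[2],k[3],k[4]])+r4.apply([k[5],k[6],k[7]])+r6.apply([k[8],k[9],k[10]])
    return p,r6*rz(q[6])*C
F="data.json"
def log():
    d=json.load(open(F)) if os.path.exists(F) else [[[1.04,.4345,.025,1.5735,-.012,1.134,-.075],[.2593,-.5687,.4047]]]
    s=arm.observe(); e=[list(map(float,s["joints"])),list(map(float,s["position"]))]
    if e!=d[-1]: d.append(e); json.dump(d,open(F,"w"))
    return d
def fit():
    d=log(); k0=np.array([.36,0,0,0,.42,0,0,.49,0,0,.12])
    sg=np.array([.1,.05,.05,.03,.1,.05,.03,.1,.1,.03,.1])
    f=lambda k:np.concatenate([np.ravel([(fk(q,k)[0]-p)/.001 for q,p in d]),(k-k0)/sg])
    o=least_squares(f,k0); res=max(np.abs(fk(q,o.x)[0]-p).max() for q,p in d)
    print("fit",o.x.round(3),"res %.4f"%res); return o.x
LO=np.array([-2.62,-.44,-1.27,.08,-1.32,.12,-2.74])+.08; HI=np.array([2.62,2.09,1.32,2.57,4.46,2,2.74])-.08
def ik(p,r,q0,k,w=.02):
    f=lambda q:(lambda a:np.concatenate([(a[0]-p)*100,(a[1].inv()*r).as_rotvec()*20,w*(q-np.array(q0))]))(fk(q,k))
    o=least_squares(f,np.clip(q0,LO+.01,HI-.01),bounds=(LO,HI)); a=fk(o.x,k)
    print("ik",o.x.round(2),"err mm %.1f deg %.2f"%(1000*np.linalg.norm(a[0]-p),np.degrees((a[1].inv()*r).magnitude()))); return o.x
def qrows(q0,q1,k,n,w):
    rows([fk(q0+(q1-q0)*t,k) for t in np.linspace(0,1,n+1)],w)
E
python3 - <<'E'
from kin import *
k=fit(); s=arm.observe(); q=np.array(s["joints"])
for az in (15,32,45):
  for roll in (0,180):
    g=cyl((.503,.245,.036),az,30,roll,.0); A=np.radians(g[1]); p=np.array([g[0]*np.cos(A),g[0]*np.sin(A),g[2]])
    ik(p,tool(az,30,roll),[-.3,.7,0,2.3,3.1,.9,-1.57 if roll==0 else 1.57],k)
E
```

```text
fit [ 0.311 -0.027  0.032 -0.008  0.527  0.022 -0.008  0.432  0.01  -0.01
  0.168] res 0.0001
ik [ 0.12  1.37 -1.01  2.49  2.75  1.74 -0.72] err mm 0.0 deg 0.00
ik [ 0.12  1.37 -1.01  2.49  2.75  1.74  2.42] err mm 0.0 deg 0.00
ik [ 0.56  1.6  -1.19  2.49  2.97  1.33 -0.1 ] err mm 6.4 deg 0.19
ik [ 0.4   1.34 -0.97  2.49  3.04  1.3   2.66] err mm 8.6 deg 0.35
ik [-0.22  0.93 -0.05  2.48  3.61  1.27 -1.39] err mm 0.0 deg 0.00
ik [-0.22  0.93 -0.05  2.48  3.61  1.27  1.75] err mm 0.0 deg 0.00
```

```bash
python3 - <<'E'
from kin import *
k=fit()
def pose(c,az,dip,roll): return np.array(c)-.159*tool(az,dip).as_matrix()[:,0],tool(az,dip,roll)
for az in (50,65):
  for dip in(30,40):
    print("cup",az,dip,end=" "); q=ik(*pose((.503,.245,.036),az,dip,180),[-.2,.9,0,2.3,3.6,1.2,1.7],k)
for az in (30,50,70):
  for dip in(20,30):
   for roll in (180,0):
    print("pour",az,dip,roll,end=" "); ik(*pose((.525,.045,.19),az,dip,roll),[-.2,.6,0,2.4,3.8,1.4,1.7 if roll else -1.4],k)
E
```

```text
fit [ 0.311 -0.027  0.032 -0.008  0.527  0.022 -0.008  0.432  0.01  -0.01
  0.168] res 0.0001
cup 50 30 ik [-0.18  0.92 -0.01  2.45  3.76  1.22  1.72] err mm 0.0 deg 0.00
cup 50 40 ik [-0.24  0.77 -0.01  2.43  3.74  0.91  1.61] err mm 0.0 deg 0.00
cup 65 30 ik [-0.14  0.89  0.09  2.3   4.19  1.13  1.58] err mm 0.0 deg 0.00
cup 65 40 ik [-0.21  0.76  0.09  2.3   4.22  0.89  1.44] err mm 0.0 deg 0.00
pour 30 20 180 ik [ 1.11  0.86 -0.96  2.49  3.8   0.68  2.07] err mm 16.3 deg 3.80
pour 30 20 0 ik [ 1.11  0.86 -0.96  2.49  3.8   0.68 -1.08] err mm 16.3 deg 3.80
pour 30 30 180 ik [ 1.02  0.62 -0.93  2.49  3.7   0.55  1.89] err mm 6.0 deg 1.47
pour 30 30 0 ik [ 1.02  0.62 -0.93  2.49  3.7   0.55 -1.25] err mm 6.0 deg 1.47
pour 50 20 180 ik [-0.3   0.93  0.95  2.38  4.38  1.87  1.26] err mm 0.0 deg 0.00
pour 50 20 0 ik [-0.3   0.93  0.95  2.38  4.38  1.87 -1.88] err mm 0.0 deg 0.00
pour 50 30 180 ik [-0.52  1.01  1.24  2.38  4.38  1.89  1.08] err mm 3.4 deg 1.59
pour 50 30 0 ik [-0.52  1.01  1.24  2.38  4.38  1.89 -2.06] err mm 3.4 deg 1.59
pour 70 20 180 ik [-0.33  1.    0.99  2.2   4.38  1.92  1.24] err mm 22.4 deg 12.88
pour 70 20 0 ik [-0.33  1.    0.99  2.2   4.38  1.92 -1.9 ] err mm 22.4 deg 12.88
pour 70 30 180 ik [-0.49  1.06  1.21  2.21  4.38  1.92  1.15] err mm 23.2 deg 13.15
pour 70 30 0 ik [-0.49  1.06  1.21  2.21  4.38  1.92 -2.  ] err mm 23.2 deg 13.15
```

```bash
python3 - <<'E'
from kin import *
k=fit()
def pose(c,az,dip,roll): return np.array(c)-.159*tool(az,dip).as_matrix()[:,0],tool(az,dip,roll)
for az in (-20,0,20,40):
  for dip in(55,65):
    print("cup",az,dip,end=" "); q=ik(*pose((.503,.245,.042),az,dip,180),[-.2,.9,0,2.0,2.5,.8,1.7],k)
for az in (-90,-60,-40,-20):
  for dip in(0,10,20):
    print("pour",az,dip,end=" "); ik(*pose((.525,.045,.2),az,dip,0),[-.5,.6,0,2.1,1.7,1.5,-1.5],k)
E
```

```text
fit [ 0.311 -0.027  0.032 -0.008  0.527  0.022 -0.008  0.432  0.01  -0.01
  0.168] res 0.0001
cup -20 55 ik [-0.51  0.67 -0.45  2.19  1.54  0.83  2.13] err mm 0.0 deg 0.00
cup -20 65 ik [-0.27  0.67 -0.64  2.12  1.36  0.79  2.43] err mm 0.0 deg 0.00
cup 0 55 ik [-0.63  0.6  -0.18  2.34  2.03  0.57  1.99] err mm 0.0 deg 0.00
cup 0 65 ik [-0.38  0.58 -0.4   2.22  1.55  0.48  2.57] err mm 0.0 deg 0.00
cup 20 55 ik [-0.44  0.59 -0.21  2.4   2.62  0.5   1.89] err mm 0.0 deg 0.00
cup 20 65 ik [-0.48  0.53 -0.14  2.29  2.1   0.2   2.41] err mm 0.0 deg 0.00
cup 40 55 ik [-0.11  0.61 -0.37  2.37  3.09  0.39  1.96] err mm 0.0 deg 0.00
cup 40 65 ik [-0.1   0.58 -0.46  2.28  2.33  0.2   2.66] err mm 3.1 deg 2.11
pour -90 0 ik [-0.63  0.98 -0.08  1.67  0.98  1.92 -1.21] err mm 0.0 deg 0.00
pour -90 10 ik [-0.55  0.89 -0.19  1.69  0.96  1.85 -1.2 ] err mm 0.0 deg 0.00
pour -90 20 ik [-0.5   0.8  -0.24  1.72  0.92  1.75 -1.17] err mm 0.0 deg 0.00
pour -60 0 ik [-0.72  0.89 -0.13  2.08  1.31  1.72 -1.43] err mm 0.0 deg 0.00
pour -60 10 ik [-0.67  0.78 -0.19  2.1   1.29  1.6  -1.35] err mm 0.0 deg 0.00
pour -60 20 ik [-0.6   0.66 -0.24  2.11  1.25  1.47 -1.24] err mm 0.0 deg 0.00
pour -40 0 ik [-0.75  0.89 -0.13  2.35  1.6   1.67 -1.66] err mm 0.0 deg 0.00
pour -40 10 ik [-0.7   0.74 -0.18  2.38  1.61  1.52 -1.54] err mm 0.0 deg 0.00
pour -40 20 ik [-0.63  0.6  -0.22  2.38  1.58  1.34 -1.38] err mm 0.0 deg 0.00
pour -20 0 ik [-0.52  0.98 -0.27  2.49  1.96  1.92 -1.76] err mm 24.3 deg 4.88
pour -20 10 ik [-0.13  0.91 -0.73  2.49  2.05  1.92 -1.39] err mm 27.8 deg 5.29
pour -20 20 ik [ 0.22  0.97 -1.17  2.49  2.08  1.92 -1.05] err mm 20.7 deg 3.96
```

```bash
python3 - <<'E'
from kin import *
k=fit()
q0=np.array(arm.observe()["joints"])
def pose(c,az,dip,roll): return np.array(c)-.159*tool(az,dip).as_matrix()[:,0],tool(az,dip,roll)
s=[-.5,.6,-.25,2.2,1.9,.6,2.0]
c=ik(*pose((.503,.245,.045),10,57,180),s,k)
q1=ik(*pose((.503,.245,.145),10,57,180),c,k)
g=np.array([.525,.045,.0])+.022*np.array([.5,-.866,0])
a=ik(*pose(g+[0,0,.26],-55,57,180),q1,k)
b=ik(*pose(g+[0,0,.26],-55,57,0),np.r_[a[:6],a[6]-3.1],k)
d=ik(*pose(g+[0,0,.15],-55,57,0),b,k)
e=ik(*pose(g+[0,0,.15],-55,5,0),[-.6,.8,-.2,2.1,1.3,1.6,-1.4],k)
mid=q0.copy(); n=14
qrows(q0,q1,k,n,90)
for t in np.linspace(0,1,5): print(fk(q0+(q1-q0)*t,k)[0].round(3), (fk(q0+(q1-q0)*t,k)[0]+.178*fk(q0+(q1-q0)*t,k)[1].as_matrix()[:,0]).round(3))
E
```

```text
fit [ 0.311 -0.027  0.032 -0.008  0.527  0.022 -0.008  0.432  0.01  -0.01
  0.168] res 0.0001
ik [-0.44  0.58 -0.31  2.35  2.17  0.52  2.11] err mm 0.0 deg 0.00
ik [-0.62  0.32 -0.11  2.32  1.59  0.32  2.66] err mm 0.0 deg 0.00
ik [ 0.16  0.31 -0.77  2.    0.91  1.11  2.66] err mm 0.0 deg 0.00
ik [ 0.16  0.31 -0.76  2.    0.91  1.11 -0.48] err mm 0.0 deg 0.00
ik [ 0.07  0.5  -0.69  2.1   1.13  1.02 -0.77] err mm 0.0 deg 0.00
ik [-0.65  0.94 -0.17  2.14  1.43  1.63 -1.52] err mm 0.0 deg 0.00
[90, 8, 21, -7, -19.7, 1.4, 0.9] |24| 19.7
[90, 8, 22, 0, -19.8, 0.9, 1.1] |24| 19.8
[90, 8, 21, 7, -19.9, 0.5, 1.1] |24| 19.9
[90, 7, 18, 14, -19.9, 0.1, 1.0] |24| 20.0
[90, 7, 12, 19, -20.0, -0.2, 0.8] |24| 20.0
[90, 6, 5, 22, -20.1, -0.4, 0.5] |24| 20.1
[90, 5, -2, 23, -20.1, -0.4, 0.2] |24| 20.1
[90, 5, -10, 21, -20.2, -0.3, -0.1] |24| 20.2
[90, 4, -16, 17, -20.2, -0.1, -0.3] |24| 20.2
[90, 3, -21, 11, -20.2, 0.2, -0.5] |24| 20.2
[90, 3, -24, 4, -20.3, 0.5, -0.5] |25| 20.3
[90, 2, -25, -4, -20.3, 0.8, -0.3] |25| 20.3
[90, 2, -23, -11, -20.3, 1.1, -0.1] |25| 20.3
[90, 1, -18, -18, -20.3, 1.2, 0.3] |26| 20.4
[ 0.49  -0.071  0.402] [ 0.6   -0.078  0.262]
[0.489 0.003 0.364] [0.588 0.002 0.216]
[0.477 0.078 0.332] [0.57 0.08 0.18]
[0.455 0.154 0.304] [0.548 0.16  0.152]
[0.418 0.23  0.278] [0.513 0.247 0.129]
```

```bash
python3 - <<'E'
from kin import *
k=fit()
q0=np.array(arm.observe()["joints"])
def pose(c,az,dip,roll): return np.array(c)-.159*tool(az,dip).as_matrix()[:,0],tool(az,dip,roll)
q1=ik(*pose((.503,.245,.15),10,57,0),[-.6,.35,-.1,2.3,1.6,.4,-.5],k)
qrows(q0,q1,k,11,90)
E
```

```text
fit [ 0.311 -0.027  0.032 -0.008  0.527  0.022 -0.008  0.432  0.01  -0.01
  0.168] res 0.0001
ik [-0.61  0.31 -0.12  2.32  1.55  0.32 -0.43] err mm 0.0 deg 0.00
[90, 10, 27, -9, -8.7, 1.8, 1.0] |31| 9.0
[90, 10, 28, -5, -8.9, 1.4, 0.9] |30| 9.0
[90, 9, 29, -1, -9.0, 1.1, 0.9] |30| 9.1
[90, 8, 29, 2, -9.1, 0.7, 0.8] |30| 9.2
[90, 7, 28, 6, -9.2, 0.4, 0.7] |30| 9.2
[90, 6, 28, 10, -9.3, 0.0, 0.5] |30| 9.3
[90, 5, 26, 14, -9.3, -0.3, 0.3] |30| 9.3
[90, 4, 25, 18, -9.4, -0.6, 0.1] |31| 9.4
[90, 3, 23, 21, -9.4, -0.9, -0.1] |31| 9.5
[90, 2, 20, 24, -9.5, -1.2, -0.3] |32| 9.5
[90, 1, 18, 27, -9.5, -1.4, -0.5] |32| 9.6
```

{"api": "arm_command", "payload": {
  "motion": [
    [90,10,27,-9,-8.7,1.8,1.0],
    [90,10,28,-5,-8.9,1.4,0.9],
    [90,9,29,-1,-9.0,1.1,0.9],
    [90,8,29,2,-9.1,0.7,0.8],
    [90,7,28,6,-9.2,0.4,0.7]
  ]
}}

```text
clock: 3.12
position: [0.4805, 0.0634, 0.3392]
ee_rot: [-0.666, 0.969, 0.384]
force: [-0.0, -0.3, -0.3]
width: 0.979
```

```bash
python3 - <<'E'
from kin import *
k=fit()
q0=np.array(arm.observe()["joints"]);print(q0.round(2))
def pose(c,az,dip,roll): return np.array(c)-.159*tool(az,dip).as_matrix()[:,0],tool(az,dip,roll)
q1=ik(*pose((.503,.245,.15),10,57,0),q0,k)
c=ik(*pose((.503,.245,.045),10,57,0),q1,k)
qrows(q0,q1,k,6,90)
E
```

```text
fit [ 0.279 -0.038  0.022 -0.01   0.535 -0.003 -0.01   0.419  0.004  0.004
  0.175] res 0.0001
[ 0.01  0.2  -0.35  2.22  0.83  0.3  -0.32]
ik [-0.31  0.32 -0.5   2.28  1.45  0.45 -0.32] err mm 0.0 deg 0.00
ik [-0.23  0.6  -0.63  2.34  1.96  0.66 -0.8 ] err mm 0.0 deg 0.00
[90, 6, 29, 10, -9.5, 0.3, 0.7] |32| 9.5
[90, 5, 27, 14, -9.5, -0.1, 0.4] |31| 9.5
[90, 4, 25, 18, -9.4, -0.5, 0.1] |31| 9.5
[90, 3, 22, 21, -9.4, -0.9, -0.2] |31| 9.4
[90, 2, 19, 25, -9.3, -1.3, -0.6] |31| 9.4
[90, 1, 16, 28, -9.2, -1.6, -1.0] |32| 9.4
```

The joints follow the model, with j5 swinging as planned.

{"api": "arm_command", "payload": {
  "motion": [
    [90,6,29,10,-9.5,0.3,0.7],
    [90,5,27,14,-9.5,-0.1,0.4],
    [90,4,25,18,-9.4,-0.5,0.1],
    [90,3,22,21,-9.4,-0.9,-0.2],
    [90,2,19,25,-9.3,-1.3,-0.6]
  ]
}}

```text
clock: 3.75
position: [0.433, 0.2029, 0.2913]
ee_rot: [-1.378, 0.745, 0.827]
force: [-0.1, 0.0, 0.4]
width: 0.983
```

{"api": "arm_command", "payload": {
  "motion": [
    [90,1,16,28,-9.2,-1.6,-1.0]
  ]
}}

```text
clock: 3.88
position: [0.4193, 0.2312, 0.2839]
ee_rot: [-1.51, 0.655, 0.906]
force: [0.3, 0.1, 0.2]
width: 0.982
```

```bash
cat >> kin.py <<'E'
def pose(c,az,dip,roll): return np.array(c)-.159*tool(az,dip).as_matrix()[:,0],tool(az,dip,roll)
def where():
    p,r,s=state(); x=r.as_matrix()[:,0]; az=np.degrees(np.arctan2(x[1],x[0]));dip=np.degrees(np.arcsin(-x[2]))
    print("t",s["clock"],"grasp",(p+.159*x).round(4),"az %.1f dip %.1f roll %.1f"%(az,dip,np.degrees((tool(az,dip).inv()*r).as_rotvec()[0])),"q",s["joints"].round(2),"F",s["force"].round(1),"w",round(s["width"]*91.8,1)); return p,r,s
E
python3 - <<'E'
from kin import *
k=fit(); p,r,s=where()
a=pose((.503,.245,.045),10,57,0)
P=[(p,r)]+[(p+(a[0]-p)*t,r*R.from_rotvec((r.inv()*a[1]).as_rotvec()*t)) for t in (.34,.67,1)]
rows(P,90); ik(*a,np.array(s["joints"]),k)
im=get_image("top");save(im,"t2.png",(120,150,330,290),3.6)
E
```

```text
fit [ 0.276 -0.038  0.02  -0.01   0.538 -0.003 -0.01   0.419  0.004  0.004
  0.177] res 0.0002
t 3.875 grasp [0.505  0.2462 0.1508] az 9.9 dip 56.9 roll -0.0 q [-0.38  0.31 -0.42  2.28  1.44  0.43 -0.32] F [0.3 0.1 0.2] w 90.2
[90, 30, 20, 0, 0.0, 0.0, 0.0] |36| 0.1
[90, 29, 20, 0, 0.0, 0.0, 0.0] |35| 0.0
[90, 29, 19, 0, 0.0, 0.0, 0.0] |35| 0.0
ik [-0.27  0.59 -0.59  2.35  1.97  0.64 -0.83] err mm 0.0 deg 0.00
```

View pics/t2.png

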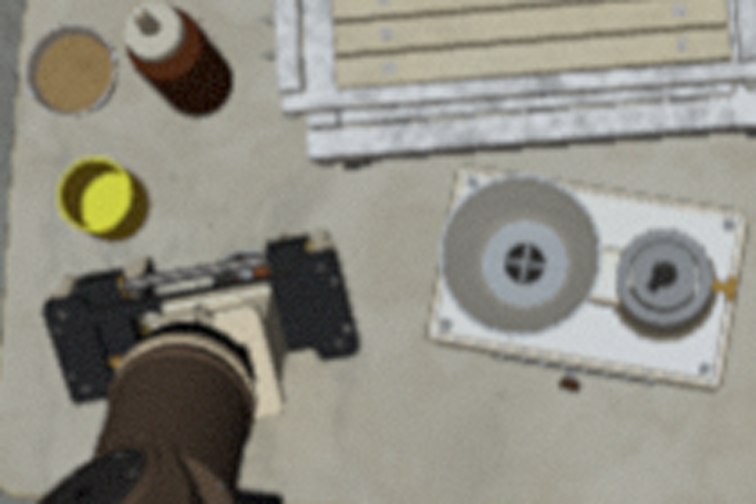

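```bash
python3 - <<'E'
from kin import *
k=fit(); p,r,s=where(); q=np.array(s["joints"])
for az in(20,25):
  a=pose((.503,.245,.047),az,57,0); m=pose((.503,.245,.11),az,57,0)
  qm=ik(*m,q,k); qa=ik(*a,qm,k)
  rr=lambda x,y,n:[(x[0]+(y[0]-x[0])*t,x[1]*R.from_rotvec((x[1].inv()*y[1]).as_rotvec()*t)) for t in np.linspace(0,1,n+1)]
  rows(rr((p,r),m,2),90); rows(rr(m,a,3),90)
E
```

```text
fit [ 0.276 -0.037  0.02  -0.01   0.538 -0.003 -0.01   0.419  0.004  0.004
  0.177] res 0.0002
t 3.925 grasp [0.5027 0.2509 0.1501] az 10.7 dip 56.9 roll -0.1 q [-0.38  0.31 -0.43  2.28  1.45  0.43 -0.32] F [-2.7  3.9 -0.5] w 90.3
ik [-0.21  0.41 -0.55  2.34  1.87  0.39 -0.53] err mm 0.0 deg 0.00
ik [-0.14  0.59 -0.65  2.37  2.13  0.58 -0.74] err mm 0.0 deg 0.00
[90, 17, 11, -10, -3.9, -2.5, 0.1] |22| 4.6
[90, 16, 11, -10, -3.9, -2.5, 0.1] |22| 4.6
[90, 18, 11, 0, 0.0, 0.0, 0.0] |21| 0.0
[90, 18, 11, 0, 0.0, 0.0, 0.0] |21| 0.0
[90, 18, 11, 0, 0.0, 0.0, 0.0] |21| 0.0
ik [-0.12  0.41 -0.6   2.34  1.95  0.35 -0.48] err mm 0.0 deg 0.00
ik [-0.06  0.61 -0.71  2.37  2.18  0.55 -0.67] err mm 0.0 deg 0.00
[90, 17, 10, -14, -6.0, -3.9, 0.1] |24| 7.1
[90, 16, 11, -14, -6.0, -3.9, 0.1] |24| 7.1
[90, 18, 11, 0, 0.0, 0.0, 0.0] |21| 0.0
[90, 18, 11, 0, 0.0, 0.0, 0.0] |21| 0.0
[90, 18, 11, 0, 0.0, 0.0, 0.0] |21| 0.0
```

{"api": "arm_command", "payload": {
  "motion": [
    [90,17,11,-10,-3.9,-2.5,0.1],
    [90,16,11,-10,-3.9,-2.5,0.1],
    [90,0,0,0,0,0,0],
    [90,0,0,0,0,0,0]
  ]
}}

```text
clock: 4.42
position: [0.4236, 0.2108, 0.2448]
ee_rot: [-1.575, 0.547, 1.026]
force: [0.2, 0.7, 0.3]
width: 0.982
```

```bash
python3 - <<'E'
from kin import *
k=fit(); p,r,s=where(); q=np.array(s["joints"])
a=pose((.503,.245,.047),20,57,0)
rr=lambda x,y,n:[(x[0]+(y[0]-x[0])*t,x[1]*R.from_rotvec((x[1].inv()*y[1]).as_rotvec()*t)) for t in np.linspace(0,1,n+1)]
rows(rr((p,r),a,3),90)
E
```

```text
fit [ 0.273 -0.039  0.002 -0.007  0.554 -0.001 -0.007  0.427  0.    -0.
  0.191] res 0.0001
t 4.425 grasp [0.5053 0.2388 0.1114] az 18.9 dip 57.1 roll 0.1 q [-0.29  0.38 -0.43  2.34  1.9   0.35 -0.58] F [0.2 0.7 0.3] w 90.1
[90, 18, 12, 2, -0.4, -0.2, 0.0] |22| 0.4
[90, 18, 12, 2, -0.4, -0.2, 0.0] |22| 0.4
[90, 18, 12, 2, -0.4, -0.2, 0.0] |22| 0.4
```

{"api": "arm_command", "payload": {
  "motion": [
    [90,18,12,2,-0.4,-0.2,0],
    [90,18,12,2,-0.4,-0.2,0],
    [90,18,12,2,-0.4,-0.2,0],
    [90,0,0,0,0,0,0],
    [40,0,0,0,0,0,0]
  ],
  "newtons": 15
}}

```text
clock: 5.05
position: [0.4207, 0.2163, 0.1803]
ee_rot: [-1.589, 0.529, 1.044]
force: [-0.9, 1.0, 0.1]
width: 0.912
```

{"api": "arm_command", "payload": {
  "motion": [
    [40,0,0,0,0,0,0],
    [40,0,0,0,0,0,0],
    [40,0,0,0,0,0,0],
    [40,0,0,0,0,0,0]
  ],
  "newtons": 15
}}

```text
clock: 5.55
position: [0.4206, 0.2159, 0.1798]
ee_rot: [-1.59, 0.528, 1.044]
force: [-1.8, -1.7, 7.6]
width: 0.602
```

```bash
cat >> kin.py <<'E'
rr=lambda x,y,n:[(x[0]+(y[0]-x[0])*t,x[1]*R.from_rotvec((x[1].inv()*y[1]).as_rotvec()*t)) for t in np.linspace(0,1,n+1)]
E
python3 - <<'E'
from kin import *
k=fit(); p,r,s=where(); q=np.array(s["joints"])
# carry: lift, then swing to az -55 over hopper; cup tilt stays
g=np.array([.525,.046,.0])+.022*np.array([np.cos(np.radians(-55)),np.sin(np.radians(-55)),0])
c=np.array([.503,.245,.047])
qs=[q]; N=12
W=[(c+(np.r_[g[:2],.24]-c)*np.array([t,t,min(1,t*2)]),20-75*t,57,0) for t in np.linspace(0,1,N+1)]
for w in W[3::3]: qs.append(ik(*pose(*w),qs[-1],k))
b=ik(*pose(np.r_[g[:2],.24],-55,57,-180),np.r_[qs[-1][:6],qs[-1][6]+3.1],k)
d=ik(*pose(np.r_[g[:2],.155],-55,57,-180),b,k)
e=ik(*pose(np.r_[g[:2],.155],-55,5,-180),d,k)
rows([(p,r)]+[pose(*w) for w in W[1:]],40)
E
```

```text
fit [ 0.272 -0.037  0.001 -0.008  0.557 -0.    -0.008  0.427  0.    -0.
  0.192] res 0.0001
t 5.55 grasp [0.5018 0.2455 0.0463] az 20.1 dip 57.1 roll -0.3 q [-0.22  0.57 -0.56  2.38  2.19  0.54 -0.82] F [-1.8 -1.7  7.6] w 55.2
ik [-0.17  0.34 -0.61  2.3   1.47  0.54 -0.42] err mm 0.0 deg 0.00
ik [-0.07  0.19 -0.66  2.15  0.96  0.75 -0.13] err mm 0.0 deg 0.00
ik [-0.09  0.24 -0.6   2.08  0.92  0.92 -0.33] err mm 0.0 deg 0.00
ik [-0.09  0.3  -0.53  2.    0.86  1.07 -0.49] err mm 0.0 deg 0.00
ik [-0.09  0.3  -0.53  2.    0.86  1.07  2.65] err mm 0.0 deg 0.00
ik [-0.13  0.43 -0.49  2.09  1.01  0.97  2.44] err mm 0.0 deg 0.00
ik [-0.71  0.92 -0.21  2.18  1.35  1.66  1.59] err mm 0.0 deg 0.00
[40, -29, -16, -9, 5.6, 3.4, 0.0] |34| 6.5
[40, -28, -17, -9, 5.2, 3.4, 0.0] |33| 6.3
[40, -26, -18, -9, 5.2, 3.4, 0.0] |33| 6.2
[40, -25, -20, -9, 5.2, 3.4, 0.0] |33| 6.2
[40, -24, -22, -8, 5.2, 3.4, 0.0] |34| 6.3
[40, -23, -23, -8, 5.2, 3.4, 0.0] |34| 6.2
[40, 5, -7, -7, 5.2, 3.4, 0.0] |11| 6.2
[40, 6, -9, -6, 5.2, 3.4, 0.0] |12| 6.3
[40, 7, -10, -5, 5.2, 3.4, 0.0] |13| 6.3
[40, 7, -11, -3, 5.2, 3.4, 0.0] |14| 6.2
[40, 8, -12, -2, 5.2, 3.4, 0.0] |15| 6.2
[40, 9, -13, 0, 5.2, 3.4, 0.0] |16| 6.3
```

{"api": "arm_command", "payload": {
  "motion": [
    [40,-29,-16,-9,5.6,3.4,0],
    [40,-28,-17,-9,5.2,3.4,0],
    [40,-26,-18,-9,5.2,3.4,0],
    [40,-25,-20,-9,5.2,3.4,0],
    [40,-24,-22,-8,5.2,3.4,0]
  ]
}}

```text
clock: 6.18
position: [0.4324, 0.1717, 0.3401]
ee_rot: [-1.332, 0.901, 0.629]
force: [0.9, -0.9, -1.5]
width: 0.603
```

{"api": "arm_command", "payload": {
  "motion": [
    [40,-23,-23,-8,5.2,3.4,0],
    [40,5,-7,-7,5.2,3.4,0],
    [40,6,-9,-6,5.2,3.4,0],
    [40,7,-10,-5,5.2,3.4,0],
    [40,7,-11,-3,5.2,3.4,0]
  ]
}}

```text
clock: 6.8
position: [0.4688, 0.1231, 0.3699]
ee_rot: [-1.024, 1.202, 0.204]
force: [0.6, 1.1, -2.2]
width: 0.6
```

{"api": "arm_command", "payload": {
  "motion": [
    [40,8,-12,-2,5.2,3.4,0],
    [40,9,-13,0,5.2,3.4,0],
    [40,0,0,0,0,0,0]
  ]
}}

```text
clock: 7.18
position: [0.4892, 0.1, 0.3692]
ee_rot: [-0.889, 1.302, 0.035]
force: [-0.3, 0.6, -1.8]
width: 0.599
```

```bash
python3 - <<'E'
from kin import *
k=fit(); p,r,s=where(); q=np.array(s["joints"])
im=get_image("top");save(im,"t3.png",(140,150,340,290),3.6)
az=-55; g=np.array([.525,.046,.0])+.022*np.array([np.cos(np.radians(az)),np.sin(np.radians(az)),0])
S=[(.24,57,0),(.24,57,-145),(.155,50,-165),(.155,5,-180)]
qq=q
for z,d,ro in S: qq=ik(*pose(np.r_[g[:2],z],az,d,ro),np.r_[qq[:6],q[6]-np.radians(ro)*.9],k)
A=[(.24,57,-145*t) for t in np.linspace(0,1,15)]
B=[(.24-.085*t,57-7*t,-145-20*t) for t in np.linspace(0,1,4)][1:]
Cc=[(.155,50-45*t,-165-15*t) for t in np.linspace(0,1,10)][1:]
L=[pose(np.r_[g[:2],z],az,d,ro) for z,d,ro in A+B+Cc]
rows([(p,r)]+L[1:],40)
E
```

```text
fit [ 0.272 -0.037  0.    -0.008  0.557 -0.    -0.008  0.428  0.    -0.
  0.192] res 0.0001
t 7.175 grasp [0.5391 0.0291 0.2359] az -54.9 dip 57.0 roll -0.6 q [-0.34  0.27 -0.22  2.02  0.79  0.99 -0.42] F [-0.3  0.6 -1.8] w 55.0
ik [-0.34  0.26 -0.22  2.01  0.78  1.   -0.42] err mm 0.0 deg 0.00
ik [-0.31  0.27 -0.25  2.01  0.79  1.    2.1 ] err mm 0.0 deg 0.00
ik [-0.41  0.43 -0.24  2.14  1.06  0.96  2.05] err mm 0.0 deg 0.00
ik [-0.85  0.91 -0.02  2.19  1.32  1.51  1.61] err mm 0.0 deg 0.00
[40, -3, -2, -2, -9.7, 0.1, 0.1] |5| 9.7
[40, 0, 0, 0, -10.4, 0.0, 0.0] |0| 10.4
[40, 0, 0, 0, -10.4, 0.0, 0.0] |0| 10.4
[40, 0, 0, 0, -10.4, 0.0, 0.0] |0| 10.4
[40, 0, 0, 0, -10.4, 0.0, 0.0] |0| 10.4
[40, 0, 0, 0, -10.4, 0.0, 0.0] |0| 10.4
[40, 0, 0, 0, -10.4, 0.0, 0.0] |0| 10.4
[40, 0, 0, 0, -10.4, 0.0, 0.0] |0| 10.4
[40, 0, 0, 0, -10.4, 0.0, 0.0] |0| 10.4
[40, 0, 0, 0, -10.4, 0.0, 0.0] |0| 10.4
[40, 0, 0, 0, -10.4, 0.0, 0.0] |0| 10.4
[40, 0, 0, 0, -10.4, 0.0, 0.0] |0| 10.4
[40, 0, 0, 0, -10.4, 0.0, 0.0] |0| 10.4
[40, 0, 0, 0, -10.4, 0.0, 0.0] |0| 10.4
[40, 24, -18, 13, -6.7, 1.2, 2.0] |32| 7.1
[40, 23, -20, 11, -6.7, 1.0, 2.1] |33| 7.1
[40, 23, -22, 9, -6.7, 0.7, 2.2] |33| 7.1
[40, 1, -13, 4, -1.7, 1.2, 4.8] |14| 5.3
[40, 1, -13, 3, -1.7, 1.1, 4.9] |14| 5.3
[40, 1, -14, 3, -1.7, 0.9, 4.9] |14| 5.3
[40, 1, -14, 2, -1.7, 0.8, 4.9] |14| 5.3
[40, 1, -14, 2, -1.7, 0.7, 5.0] |14| 5.3
[40, 1, -14, 2, -1.7, 0.5, 5.0] |14| 5.3
[40, 1, -14, 1, -1.7, 0.4, 5.0] |14| 5.3
[40, 1, -14, 1, -1.7, 0.2, 5.0] |14| 5.3
[40, 1, -14, 0, -1.7, 0.1, 5.0] |14| 5.3
```

View pics/t3.png

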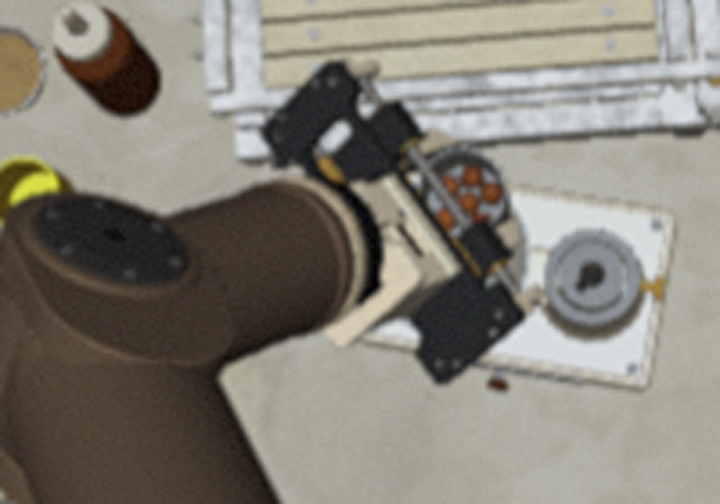

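{"api": "arm_command", "payload": {
  "motion": [
    [40,-3,-2,-2,-9.7,0,0],
    [40,0,0,0,-10.4,0,0],
    [40,0,0,0,-10.4,0,0],
    [40,0,0,0,-10.4,0,0],
    [40,0,0,0,-10.4,0,0]
  ]
}}

```text
clock: 7.85
position: [0.4866, 0.1002, 0.3733]
ee_rot: [-1.645, 1.276, 0.666]
force: [0.2, 0.1, -2.0]
width: 0.604
```

{"api": "arm_command", "payload": {
  "motion": [
    [40,0,0,0,-10.4,0,0],
    [40,0,0,0,-10.4,0,0],
    [40,0,0,0,-10.4,0,0],
    [40,0,0,0,-10.4,0,0],
    [40,0,0,0,-10.4,0,0]
  ]
}}

```text
clock: 8.48
position: [0.4866, 0.1002, 0.3733]
ee_rot: [-2.343, 1.015, 1.374]
force: [-0.1, 0.2, -1.0]
width: 0.598
```

{"api": "arm_command", "payload": {
  "motion": [
    [40,0,0,0,-10.4,0,0],
    [40,0,0,0,-10.4,0,0],
    [40,0,0,0,-10.4,0,0],
    [40,0,0,0,-10.4,0,0],
    [40,0,0,0,0,0,0]
  ]
}}

```text
clock: 9.1
position: [0.4868, 0.0999, 0.3733]
ee_rot: [2.256, -0.455, -1.599]
force: [0.5, -0.7, -1.9]
width: 0.603
```

{"api": "arm_command", "payload": {
  "motion": [
    [40,24,-18,13,-6.7,1.2,2],
    [40,23,-20,11,-6.7,1,2.1],
    [40,23,-22,9,-6.7,0.7,2.2],
    [40,0,0,0,0,0,0]
  ]
}}

```text
clock: 9.6
position: [0.4763, 0.1119, 0.2746]
ee_rot: [1.966, -0.258, -1.439]
force: [-0.1, 0.2, -1.8]
width: 0.604
```

```bash
python3 - <<'E'
from kin import *
k=fit(); p,r,s=where(); q=np.array(s["joints"])
az=-55; g=np.array([.525,.046,.0])+.022*np.array([np.cos(np.radians(az)),np.sin(np.radians(az)),0])
ik(*pose(np.r_[g[:2],.155],az,5,-180),q,k)
L=[pose(np.r_[g[:2],.155],az,50-45*t,-165-15*t) for t in np.linspace(0,1,11)]
rows([(p,r)]+L[1:],40)
E
```

```text
fit [ 0.272 -0.037  0.    -0.008  0.557 -0.    -0.008  0.428 -0.    -0.
  0.192] res 0.0001
t 9.6 grasp [0.5351 0.0286 0.1526] az -54.8 dip 50.1 roll -165.6 q [-0.21  0.47 -0.5   2.13  1.13  1.06  2.01] F [-0.1  0.2 -1.8] w 55.4
ik [-0.68  0.92 -0.24  2.17  1.36  1.68  1.59] err mm 0.0 deg 0.00
[40, 0, -10, 0, -0.8, 1.0, 4.5] |10| 4.7
[40, 0, -12, 3, -1.5, 1.0, 4.4] |12| 4.7
[40, 0, -12, 3, -1.5, 0.9, 4.4] |12| 4.7
[40, 0, -12, 2, -1.5, 0.8, 4.4] |12| 4.7
[40, 0, -12, 2, -1.5, 0.6, 4.5] |12| 4.7
[40, 0, -12, 2, -1.5, 0.5, 4.5] |12| 4.7
[40, 0, -12, 1, -1.5, 0.4, 4.5] |12| 4.7
[40, 0, -12, 1, -1.5, 0.3, 4.5] |12| 4.7
[40, 0, -12, 1, -1.5, 0.2, 4.5] |12| 4.7
[40, 0, -12, 0, -1.5, 0.1, 4.5] |12| 4.7
```

{"api": "arm_command", "payload": {
  "motion": [
    [40,0,-10,0,-0.8,1,4.5],
    [40,0,-12,3,-1.5,1,4.4],
    [40,0,-12,3,-1.5,0.9,4.4],
    [40,0,-12,2,-1.5,0.8,4.4],
    [40,0,-12,2,-1.5,0.6,4.5]
  ]
}}

```text
clock: 10.22
position: [0.4577, 0.1443, 0.2333]
ee_rot: [1.759, -0.489, -1.101]
force: [-0.3, -0.2, -2.0]
width: 0.602
```

{"api": "arm_command", "payload": {
  "motion": [
    [40,0,-12,2,-1.5,0.5,4.5],
    [40,0,-12,1,-1.5,0.4,4.5],
    [40,0,-12,1,-1.5,0.3,4.5],
    [40,0,-12,1,-1.5,0.2,4.5],
    [40,0,-12,0,-1.5,0.1,4.5]
  ]
}}

```text
clock: 10.85
position: [0.4469, 0.1597, 0.176]
ee_rot: [1.483, -0.696, -0.811]
force: [0.1, -0.4, -2.1]
width: 0.6
```

{"api": "arm_command", "payload": {
  "motion": [
    [40,0,0,0,0,0,0],
    [40,0,0,0,0,0,0],
    [40,0,0,0,0,0,0],
    [40,0,0,0,0,0,0]
  ]
}}

```text
clock: 11.35
position: [0.4465, 0.1588, 0.1759]
ee_rot: [1.48, -0.692, -0.812]
force: [-0.2, -0.4, -1.3]
width: 0.601
```

```bash
python3 - <<'E'
from kin import *
k=fit(); p,r,s=where()
a=get_image("scene");b=get_image("top")
x=a["frame"][150:320,90:350,::-1]; y=b["frame"][150:290,140:340,::-1]
cv2.imwrite("pics/p1.png",np.hstack([cv2.resize(x,(400,300),interpolation=3),cv2.resize(y,(400,300),interpolation=3)]))
for c in("scene","top"): print(c,[(np.round(d["point"],3),round(d["p"],2)) for d in pinpoint(c,"nut_1")])
E
```

```text
fit [ 0.272 -0.037 -0.    -0.008  0.557 -0.    -0.008  0.428 -0.    -0.
  0.192] res 0.0001
t 11.35 grasp [0.5375 0.0291 0.1625] az -54.9 dip 4.8 roll -179.8 q [-0.66  0.91 -0.28  2.17  1.36  1.71  1.59] F [-0.2 -0.4 -1.3] w 55.2
scene []
top [(array([0.519, 0.051, 0.056]), 0.6), (array([0.509, 0.065, 0.057]), 0.5), (array([0.531, 0.069, 0.056]), 0.46)]
```

View pics/p1.png

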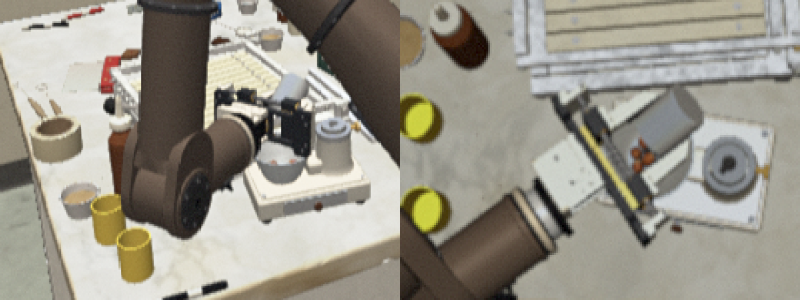

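```bash
python3 - <<'E'
from kin import *
k=fit(); p,r,s=where(); q=np.array(s["joints"])
g=np.array([.5375,.029,0]); c=np.array([.502,.2455,0])
L=[(np.r_[g[:2],.16+.08*t],-55,5+47*t,-180+15*t) for t in np.linspace(0,1,6)][1:]
M=[(g+(c-g)*t+[0,0,.24-.1*t],-55+75*t,52+5*t,-165+165*t) for t in np.linspace(0,1,17)][1:]
rows([(p,r)]+[pose(*x) for x in L+M],40)
qq=q
for x in (L+M)[4::4]: qq=ik(*pose(*x),qq,k,.05)
E
```

```text
fit [ 0.272 -0.037 -0.    -0.008  0.557 -0.    -0.008  0.428 -0.    -0.
  0.192] res 0.0002
t 11.55 grasp [0.5374 0.0293 0.162 ] az -54.9 dip 4.8 roll -179.9 q [-0.66  0.92 -0.28  2.17  1.36  1.71  1.59] F [ 0.4  0.4 -1.8] w 55.4
[40, 1, 40, 0, 2.9, -0.3, -9.6] |40| 10.0
[40, -2, 41, -2, 3.0, -0.7, -9.4] |42| 9.9
[40, -4, 40, -4, 3.0, -1.2, -9.3] |41| 9.9
[40, -7, 39, -6, 3.0, -1.7, -9.2] |40| 9.9
[40, -9, 37, -8, 3.0, -2.2, -9.1] |39| 9.9
[40, -2, -12, 5, 6.6, 2.6, -1.3] |13| 7.2
[40, -2, -10, 6, 6.6, 2.3, -1.7] |12| 7.2
[40, -2, -9, 7, 6.6, 1.9, -2.1] |12| 7.2
[40, -1, -8, 7, 6.6, 1.5, -2.4] |11| 7.1
[40, -1, -7, 8, 6.5, 1.1, -2.6] |11| 7.1
[40, 0, -6, 8, 6.5, 0.6, -2.7] |10| 7.1
[40, 0, -5, 8, 6.5, 0.1, -2.8] |10| 7.1
[40, 1, -5, 8, 6.5, -0.4, -2.7] |9| 7.1
[40, 2, -4, 8, 6.5, -0.9, -2.6] |9| 7.0
[40, 2, -3, 8, 6.5, -1.3, -2.4] |9| 7.0
[40, 3, -2, 8, 6.5, -1.7, -2.1] |9| 7.0
[40, 4, -2, 8, 6.4, -2.1, -1.7] |9| 7.0
[40, 4, -1, 7, 6.4, -2.3, -1.3] |9| 7.0
[40, 5, -1, 7, 6.4, -2.5, -0.9] |9| 6.9
[40, 6, 0, 7, 6.4, -2.6, -0.4] |9| 6.9
[40, 6, 0, 7, 6.4, -2.6, 0.1] |9| 6.9
ik [-0.23  0.3  -0.42  2.03  0.92  1.09  2.29] err mm 0.0 deg 0.00
ik [-0.29  0.26 -0.42  2.16  1.03  0.88  1.66] err mm 0.0 deg 0.00
ik [-0.33  0.25 -0.41  2.25  1.18  0.68  1.02] err mm 0.0 deg 0.00
ik [-0.32  0.27 -0.42  2.31  1.39  0.48  0.36] err mm 0.0 deg 0.00
ik [-0.19  0.34 -0.55  2.31  1.65  0.35 -0.31] err mm 0.0 deg 0.00
```

{"api": "arm_command", "payload": {
  "motion": [
    [40,1,40,0,2.9,-0.3,-9.6],
    [40,-2,41,-2,3,-0.7,-9.4],
    [40,-4,40,-4,3,-1.2,-9.3],
    [40,-7,39,-6,3,-1.7,-9.2],
    [40,-9,37,-8,3,-2.2,-9.1]
  ]
}}

```text
clock: 12.18
position: [0.48, 0.1093, 0.3661]
ee_rot: [1.985, -0.239, -1.471]
force: [-0.1, 0.2, -2.9]
width: 0.601
```

{"api": "arm_command", "payload": {
  "motion": [
    [40,-2,-12,5,6.6,2.6,-1.3],
    [40,-2,-10,6,6.6,2.3,-1.7],
    [40,-2,-9,7,6.6,1.9,-2.1],
    [40,-1,-8,7,6.6,1.5,-2.4],
    [40,-1,-7,8,6.5,1.1,-2.6]
  ]
}}

```text
clock: 12.8
position: [0.444, 0.1451, 0.3357]
ee_rot: [2.633, -0.456, -1.438]
force: [0.1, -0.1, -0.9]
width: 0.602
```

{"api": "arm_command", "payload": {
  "motion": [
    [40,0,-6,8,6.5,0.6,-2.7],
    [40,0,-5,8,6.5,0.1,-2.8],
    [40,1,-5,8,6.5,-0.4,-2.7],
    [40,2,-4,8,6.5,-0.9,-2.6],
    [40,2,-3,8,6.5,-1.3,-2.4]
  ]
}}

```text
clock: 13.42
position: [0.4235, 0.1759, 0.3075]
ee_rot: [-2.318, 0.471, 1.176]
force: [-0.0, 0.4, -1.1]
width: 0.602
```

{"api": "arm_command", "payload": {
  "motion": [
    [40,3,-2,8,6.5,-1.7,-2.1],
    [40,4,-2,8,6.4,-2.1,-1.7],
    [40,4,-1,7,6.4,-2.3,-1.3],
    [40,5,-1,7,6.4,-2.5,-0.9],
    [40,6,0,7,6.4,-2.6,-0.4]
  ]
}}

```text
clock: 14.05
position: [0.4186, 0.2076, 0.2779]
ee_rot: [-1.71, 0.506, 1.049]
force: [-0.1, 0.3, -0.3]
width: 0.602
```

{"api": "arm_command", "payload": {
  "motion": [
    [40,6,0,7,6.4,-2.6,0.1],
    [40,0,0,0,0,0,0],
    [40,0,0,0,0,0,0]
  ]
}}

```text
clock: 14.42
position: [0.4192, 0.2146, 0.2725]
ee_rot: [-1.591, 0.526, 1.04]
force: [0.1, 0.2, 0.0]
width: 0.599
```

```bash
python3 - <<'E'
from kin import *
k=fit(); p,r,s=where(); q=np.array(s["joints"])
b=get_image("top"); save(b,"t5.png",(140,170,340,280),4)
print([(np.round(d["point"],3),round(d["p"],2)) for d in pinpoint("top","nut_1")])
a=pose((.502,.2455,.0465),20,57,0); ik(*a,q,k)
rows(rr((p,r),a,4),40)
E
```

```text
fit [ 0.272 -0.037 -0.    -0.008  0.557 -0.    -0.008  0.428 -0.    -0.
  0.192] res 0.0002
t 14.425 grasp [0.501  0.2443 0.1395] az 19.9 dip 56.8 roll -0.4 q [-0.23  0.33 -0.51  2.32  1.68  0.33 -0.33] F [0.1 0.2 0. ] w 55.0
[(array([0.527, 0.069, 0.057]), 0.53), (array([0.529, 0.025, 0.059]), 0.49), (array([0.537, 0.064, 0.059]), 0.45), (array([0.514, 0.049, 0.058]), 0.43), (array([0.5  , 0.052, 0.059]), 0.38), (array([0.506, 0.067, 0.055]), 0.35)]
ik [-0.11  0.61 -0.69  2.37  2.11  0.6  -0.72] err mm 0.0 deg 0.00
[40, 20, 12, 0, 0.1, 0.0, 0.0] |23| 0.1
[40, 20, 12, 0, 0.1, 0.0, 0.0] |23| 0.1
[40, 20, 12, 0, 0.1, 0.0, 0.0] |23| 0.1
[40, 20, 12, 0, 0.1, 0.0, 0.0] |23| 0.1
```

View pics/t5.png

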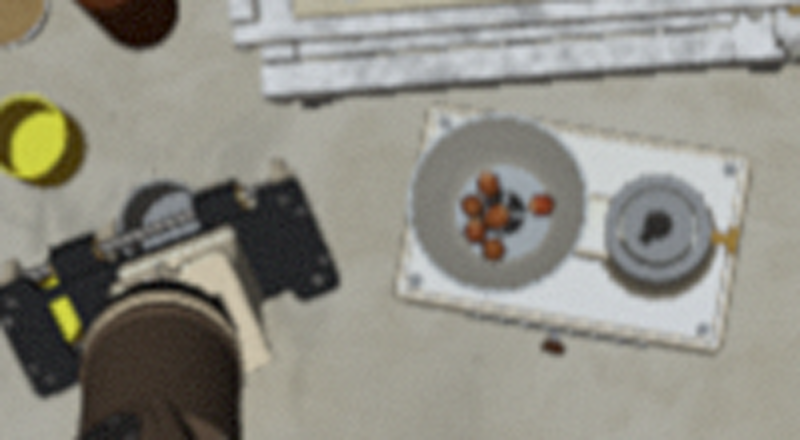

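All six nuts lie in the hopper, at about (475–541, 184–248) in the crop, and the cup in the gripper is empty. Next I set the cup down.

{"api": "arm_command", "payload": {
  "motion": [
    [40,20,12,0,0.1,0,0],
    [40,20,12,0,0.1,0,0],
    [40,20,12,0,0.1,0,0],
    [40,10,7,0,0,0,0],
    [40,0,0,0,0,0,0]
  ]
}}

```text
clock: 15.15
position: [0.4213, 0.2157, 0.1897]
ee_rot: [-1.584, 0.529, 1.039]
force: [0.2, -0.2, -1.8]
width: 0.602
```

```bash
python3 - <<'E'
from kin import *
p,r,s=where()
a=pose((.502,.2455,.0463),20,57,0); rows(rr((p,r),a,2),40)
E
```

```text
t 15.15 grasp [0.5028 0.2455 0.0565] az 20.1 dip 56.9 roll 0.1 q [-0.16  0.56 -0.63  2.37  2.11  0.55 -0.74] F [ 0.2 -0.2 -1.8] w 55.3
[40, 4, 3, 0, 0.0, 0.0, 0.0] |5| 0.1
[40, 4, 3, 0, 0.0, 0.0, 0.0] |5| 0.1
```

{"api": "arm_command", "payload": {
  "motion": [
    [40,4,3,0,0,0,0],
    [40,4.5,3,0,0,0,0],
    [40,0,0,0,0,0,0]
  ]
}}

```text
clock: 15.52
position: [0.4211, 0.2159, 0.18]
ee_rot: [-1.583, 0.528, 1.038]
force: [0.3, -0.0, -0.8]
width: 0.6
```

{"api": "arm_command", "payload": {
  "motion": [
    [90,0,0,0,0,0,0],
    [90,0,0,0,0,0,0],
    [90,0,0,0,0,0,0],
    [90,0,0,0,0,0,0]
  ]
}}

```text
clock: 16.02
position: [0.4211, 0.2159, 0.1801]
ee_rot: [-1.583, 0.527, 1.038]
force: [-0.2, -1.3, -0.3]
width: 0.963
```

```bash
python3 - <<'E'
from kin import *
k=fit();p,r,s=where(); q=np.array(s["joints"])
# crank pre-grasp: tool down, jaw along crank arm az 171.3 (=-8.7); approx above crank
G=np.array([.497,-.279,.0])
def down(ja): # jaw z toward azimuth ja
    a=np.radians(ja); z=np.array([np.cos(a),np.sin(a),0]); x=np.array([0,0,-1.]); return R.from_matrix(np.c_[x,np.cross(z,x),z])
up=pose((.44,.22,.18),20,57,0); rows(rr((p,r),up,3),90)
for ja in(-8.7,171.3,81.3,-98.7):
  print(ja,np.degrees((up[1].inv()*down(ja)).magnitude()),end=" "); qq=ik(G+[0,0,.099+.159+.08],down(ja),[.3,.3,0,1.8,.3,1.0,0],k)
  ik(np.array([.5025,-.0505,.159+.16]),down(ja-28.3),qq,k)
E
```

```text
fit [ 0.272 -0.036 -0.    -0.008  0.558  0.    -0.008  0.428 -0.    -0.
  0.192] res 0.0002
t 16.025 grasp [0.5029 0.2459 0.0471] az 20.1 dip 56.8 roll 0.2 q [-0.15  0.59 -0.64  2.37  2.15  0.58 -0.77] F [-0.2 -1.3 -0.3] w 88.4
[90, -49, -5, -1, 0.0, 0.0, 0.1] |50| 0.1
[90, -49, -5, -1, 0.0, 0.0, 0.1] |50| 0.1
[90, -49, -5, -1, 0.0, 0.0, 0.1] |50| 0.1
-8.7 121.4766553922709 ik [ 0.49  0.41 -0.09  1.79  0.05  0.94  0.22] err mm 0.0 deg 0.00
ik [ 0.04  0.34 -0.06  1.96  0.03  0.84 -0.68] err mm 0.0 deg 0.00
171.3 68.84933264809459 ik [ 1.15  0.71 -1.19  1.75  0.76  1.2   2.66] err mm 6.5 deg 4.83
ik [ 0.78  0.59 -1.11  1.91  0.62  1.04  1.9 ] err mm 0.0 deg 0.00
81.3 43.470665559826834 ik [ 0.77  0.46 -0.48  1.76  0.25  0.98  1.6 ] err mm 0.0 deg 0.00
ik [ 0.33  0.38 -0.43  1.94  0.2   0.87  0.72] err mm 0.0 deg 0.00
-98.7 152.50562159392783 ik [ 0.21  0.42  0.29  1.81 -0.14  0.94 -1.17] err mm 0.0 deg 0.00
ik [-0.28  0.34  0.35  1.99 -0.16  0.83 -2.06] err mm 0.0 deg 0.00
```

{"api": "arm_command", "payload": {
  "motion": [
    [90,-30,-3,0,0,0,0],
    [90,-49,-5,-1,0,0,0],
    [90,-49,-5,-1,0,0,0],
    [90,0,0,0,0,0,0]
  ]
}}

```text
clock: 16.52
position: [0.3692, 0.1943, 0.2896]
ee_rot: [-1.588, 0.529, 1.033]
force: [1.2, 0.2, -1.2]
width: 0.982
```

```bash
cat >> kin.py <<'E'
def down(ja):
    a=np.radians(ja); z=np.array([np.cos(a),np.sin(a),0]); x=np.array([0,0,-1.]); return R.from_matrix(np.c_[x,np.cross(z,x),z])
E
python3 - <<'E'
from kin import *
k=fit();p,r,s=where(); q=np.array(s["joints"])
b=get_image("top")
for n in("cup_mid","crank_grip","mill_hub"): print(n,[(np.round(d["point"],3),round(d["p"],2)) for d in pinpoint("top",n)])
save(b,"t6.png",(140,190,440,290),2.6)
q1=ik(np.array([.497,-.279,.099+.159+.07]),down(-8.7),[.3,.3,0,1.8,.3,1.0,0],k)
n=17
for t in np.linspace(0,1,7):
    a=fk(q+(q1-q)*t,k); print(a[0].round(3),(a[0]+.178*a[1].as_matrix()[:,0]).round(3))
qrows(q,q1,k,n,72)
E
```

```text
fit [ 0.272 -0.036 -0.    -0.008  0.558  0.    -0.008  0.428 -0.    -0.
  0.192] res 0.0002
t 16.525 grasp [0.4514 0.2235 0.1567] az 19.6 dip 56.7 roll -0.3 q [-0.25  0.21 -0.51  2.42  1.63  0.31 -0.35] F [ 1.2  0.2 -1.2] w 90.1
cup_mid [(array([0.459, 0.349, 0.031]), 0.81), (array([0.505, 0.247, 0.032]), 0.71), (array([0.522, 0.043, 0.098]), 0.68), (array([0.568, 0.362, 0.038]), 0.6)]
crank_grip [(array([ 0.499, -0.281,  0.093]), 0.79)]
mill_hub [(array([ 0.507, -0.05 ,  0.127]), 0.66), (array([ 0.501, -0.277,  0.093]), 0.56)]
ik [ 0.49  0.43 -0.1   1.8   0.05  0.92  0.22] err mm 0.0 deg 0.00
[0.369 0.194 0.29 ] [0.461 0.227 0.141]
[0.441 0.122 0.3  ] [0.538 0.119 0.15 ]
[0.487 0.036 0.306] [0.57  0.    0.152]
[ 0.508 -0.054  0.309] [ 0.564 -0.107  0.148]
[ 0.512 -0.136  0.312] [ 0.537 -0.187  0.143]
[ 0.506 -0.211  0.317] [ 0.51  -0.241  0.142]
[ 0.497 -0.279  0.328] [ 0.497 -0.279  0.15 ]
[72, 7, -18, -31, 6.9, 4.2, -0.2] |36| 8.1
[72, 8, -18, -30, 6.8, 4.2, 0.1] |36| 8.0
[72, 9, -19, -30, 6.8, 4.2, 0.3] |36| 8.0
[72, 9, -19, -28, 6.7, 4.1, 0.6] |35| 7.9
[72, 9, -19, -27, 6.7, 3.9, 0.9] |35| 7.8
[72, 10, -20, -26, 6.6, 3.8, 1.2] |34| 7.7
[72, 10, -20, -24, 6.6, 3.6, 1.4] |33| 7.6
[72, 10, -21, -22, 6.5, 3.4, 1.7] |32| 7.5
[72, 9, -22, -20, 6.4, 3.1, 2.0] |31| 7.4
[72, 9, -22, -18, 6.4, 2.9, 2.2] |30| 7.3
[72, 8, -23, -16, 6.3, 2.5, 2.5] |29| 7.2
[72, 7, -23, -13, 6.2, 2.2, 2.7] |28| 7.1
[72, 5, -24, -11, 6.0, 1.8, 2.9] |27| 7.0
[72, 3, -24, -9, 5.9, 1.4, 3.1] |26| 6.8
[72, 2, -24, -6, 5.7, 1.0, 3.3] |25| 6.7
[72, -1, -24, -4, 5.5, 0.6, 3.5] |25| 6.6
[72, -3, -24, -2, 5.3, 0.2, 3.7] |24| 6.4
```

View pics/t6.png

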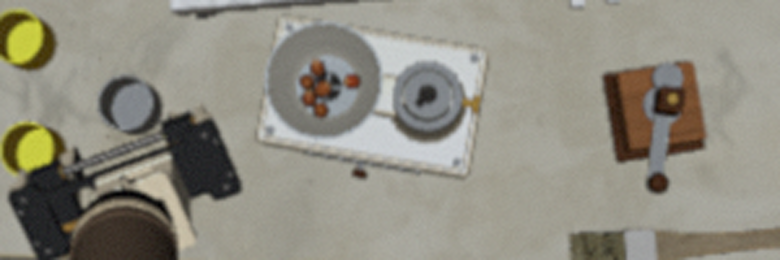

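{"api": "arm_command", "payload": {
  "motion": [
    [90,-34,-20,0,0,0,0],
    [72,7,-18,-31,6.9,4.2,-0.2],
    [72,8,-18,-30,6.8,4.2,0.1],
    [72,9,-19,-30,6.8,4.2,0.3],
    [72,9,-19,-28,6.7,4.1,0.6]
  ]
}}

```text
clock: 17.35
position: [0.4651, 0.085, 0.3205]
ee_rot: [-1.311, 0.927, 0.62]
force: [0.2, -0.1, 0.2]
width: 0.785
```

{"api": "arm_command", "payload": {
  "motion": [
    [72,9,-19,-27,6.7,3.9,0.9],
    [72,10,-20,-26,6.6,3.8,1.2],
    [72,10,-20,-24,6.6,3.6,1.4],
    [72,10,-21,-22,6.5,3.4,1.7],
    [72,9,-22,-20,6.4,3.1,2]
  ]
}}

```text
clock: 17.98
position: [0.51, -0.0719, 0.3282]
ee_rot: [-0.84, 1.327, 0.214]
force: [-0.4, -0.7, -0.2]
width: 0.782
```

{"api": "arm_command", "payload": {
  "motion": [
    [72,9,-22,-18,6.4,2.9,2.2],
    [72,8,-23,-16,6.3,2.5,2.5],
    [72,7,-23,-13,6.2,2.2,2.7],
    [72,5,-24,-11,6,1.8,2.9],
    [72,3,-24,-9,5.9,1.4,3.1]
  ]
}}

```text
clock: 18.6
position: [0.5053, -0.2102, 0.3366]
ee_rot: [-0.253, 1.555, -0.049]
force: [-0.3, 0.1, -0.1]
width: 0.788
```

{"api": "arm_command", "payload": {
  "motion": [
    [72,2,-24,-6,5.7,1,3.3],
    [72,-1,-24,-4,5.5,0.6,3.5],
    [72,-3,-24,-2,5.3,0.2,3.7],
    [72,0,0,0,0,0,0],
    [72,0,0,0,0,0,0]
  ]
}}

```text
clock: 19.23
position: [0.496, -0.2799, 0.3491]
ee_rot: [0.112, 1.572, -0.13]
force: [-0.7, 1.0, -0.5]
width: 0.784
```

```bash
python3 - <<'E'
from kin import *
k=fit();p,r,s=where()
print("crank",[(np.round(d["point"],3),round(d["p"],2)) for d in pinpoint("scene","crank_grip")])
a=(np.array([.498,-.279,.098+.159]),down(-8.7)); q=np.array(s["joints"]); ik(*a,q,k)
h=(a[0]+[0,0,.04],a[1]); rows(rr((p,r),h,2),72); rows(rr(h,a,2),72)
E
```

```text
fit [ 0.272 -0.036 -0.    -0.008  0.558  0.    -0.008  0.428  0.    -0.
  0.192] res 0.0002
t 19.225 grasp [ 0.4952 -0.2817  0.1901] az -113.8 dip 89.3 roll -15.0 q [ 0.53  0.41 -0.15  1.77  0.09  0.97  0.18] F [-0.7  1.  -0.5] w 72.0
crank []
ik [ 0.52  0.52 -0.15  1.86  0.1   0.77  0.17] err mm 0.0 deg 0.00
[72, 26, 1, 1, -0.1, -0.1, 0.3] |26| 0.4
[72, 26, 1, 1, -0.1, -0.1, 0.3] |26| 0.4
[72, 20, 0, 0, 0.0, 0.0, 0.0] |20| 0.0
[72, 20, 0, 0, 0.0, 0.0, 0.0] |20| 0.0
```

{"api": "arm_command", "payload": {
  "motion": [
    [72,26,1,1,-0.1,-0.1,0.3],
    [72,26,1,1,-0.1,-0.1,0.3],
    [72,20,0,0,0,0,0],
    [72,20,0,0,0,0,0],
    [72,0,0,0,0,0,0]
  ]
}}

```text
clock: 19.9
position: [0.4981, -0.2778, 0.2571]
ee_rot: [0.117, 1.568, -0.117]
force: [0.8, 0.3, 0.3]
width: 0.783
```

{"api": "arm_command", "payload": {
  "motion": [
    [10,0,0,0,0,0,0],
    [10,0,0,0,0,0,0],
    [10,0,0,0,0,0,0],
    [10,0,0,0,0,0,0],
    [10,0,0,0,0,0,0]
  ],
  "newtons": 45
}}

```text
clock: 20.52
position: [0.4983, -0.2796, 0.2588]
ee_rot: [0.119, 1.564, -0.121]
force: [-0.8, 0.2, -1.0]
width: 0.291
```

```bash
python3 - <<'E'
from kin import *
p,r,s=where(); print(p,s["ft_torque"])
rows(rr((p,r),(p+[0,0,.06],down(-8.7)),2),10)
E
```

```text
t 20.525 grasp [ 0.4987 -0.2799  0.0998] az -30.7 dip 89.8 roll 68.0 q [ 0.52  0.52 -0.15  1.86  0.1   0.77  0.17] F [-0.8  0.2 -1. ] w 26.7
[ 0.49825003 -0.27961263  0.25877867] [ 0.03244589 -0.02169292 -0.00968456]
[10, -30, 0, 0, 0.0, 0.1, 0.0] |30| 0.1
[10, -30, 0, 0, 0.0, 0.1, 0.0] |30| 0.1
```

{"api": "arm_command", "payload": {
  "motion": [
    [10,0,0,0,0,0,0],
    [10,0,0,0,0,0,0],
    [10,-25,0,0,0,0,0],
    [10,-40,0,0,0,0,0],
    [10,-40,0,0,0,0,0]
  ]
}}

```text
clock: 21.15
position: [0.4977, -0.2792, 0.3641]
ee_rot: [0.119, 1.566, -0.12]
force: [0.4, -0.7, -4.4]
width: 0.262
```

{"api": "arm_command", "payload": {
  "motion": [
    [10,-30,0,0,0,0,0],
    [10,0,0,0,0,0,0],
    [10,0,0,0,0,0,0]
  ]
}}

```text
clock: 21.52
position: [0.4974, -0.2792, 0.3922]
ee_rot: [0.119, 1.566, -0.12]
force: [0.1, 0.6, -2.9]
width: 0.258
```

```bash
python3 - <<'E'
from kin import *
k=fit();p,r,s=where();q=np.array(s["joints"]);print(s["ft_torque"])
a=get_image("scene");b=get_image("top")
for c in("scene","top"):
  for n in("crank_grip","crank_tip"): print(c,n,[(np.round(d["point"],3),round(d["p"],2)) for d in pinpoint(c,n)])
y=b["frame"][195:285,340:440,::-1]; x=a["frame"][130:280,290:430,::-1]
cv2.imwrite("pics/p2.png",np.hstack([cv2.resize(x,(400,400),interpolation=2),cv2.resize(y,(400,400),interpolation=2)]))
E
```

```text
fit [ 0.272 -0.036 -0.    -0.008  0.558 -0.    -0.008  0.428  0.    -0.
  0.192] res 0.0002
t 21.525 grasp [ 0.4975 -0.2793  0.2332] az -42.3 dip 89.9 roll 56.4 q [ 0.54  0.37 -0.16  1.72  0.07  1.06  0.2 ] F [ 0.1  0.6 -2.9] w 23.6
[-0.02808118 -0.0074152  -0.00144703]
scene crank_grip [(array([ 0.499, -0.278,  0.225]), 0.69)]
scene crank_tip [(array([ 0.498, -0.281,  0.152]), 0.53)]
top crank_grip []
top crank_tip []
```

View pics/p2.png

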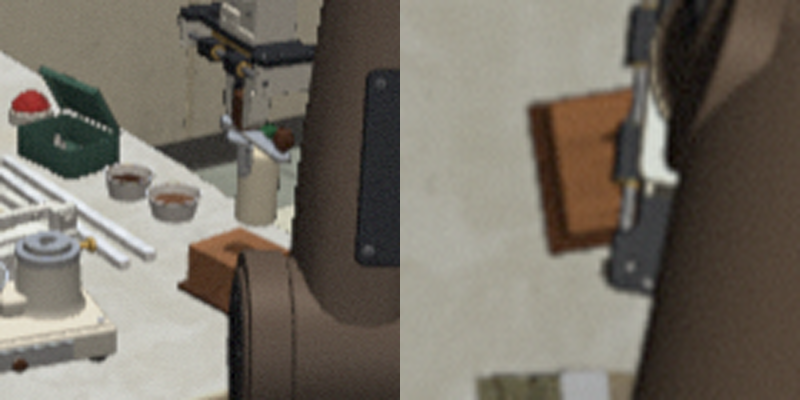

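```bash
python3 - <<'E'
from kin import *
k=fit();p,r,s=where();q=np.array(s["joints"])
z=r.as_matrix()[:,2]; print("jaw az",np.degrees(np.arctan2(z[1],z[0])))
T=(np.array([.5022,-.0507,.385]),down(-37)); ik(*T,q,k)
rows(rr((p,r),T,6),10)
E
```

```text
fit [ 0.272 -0.036 -0.    -0.008  0.558 -0.    -0.008  0.428  0.    -0.
  0.192] res 0.0002
t 21.825 grasp [ 0.498  -0.2794  0.2338] az -33.6 dip 89.9 roll 65.1 q [ 0.54  0.37 -0.16  1.71  0.06  1.06  0.2 ] F [ 0.6 -0.7 -2.9] w 23.7
jaw az -8.735251297026274
ik [ 0.15  0.27 -0.19  1.88  0.06  1.   -0.71] err mm 0.0 deg 0.00
[10, 1, 38, -5, 4.7, 0.0, 0.0] |38| 4.7
[10, 1, 37, -8, 4.7, 0.0, 0.0] |38| 4.7
[10, 1, 36, -11, 4.7, 0.0, 0.0] |38| 4.7
[10, 1, 35, -14, 4.7, 0.0, 0.0] |38| 4.7
[10, 1, 34, -17, 4.7, 0.0, 0.0] |38| 4.7
[10, 1, 33, -20, 4.7, 0.0, 0.0] |38| 4.7
```

{"api": "arm_command", "payload": {
  "motion": [
    [10,0,38,-5,4.7,0,0],
    [10,1,37,-8,4.7,0,0],
    [10,1,36,-11,4.7,0,0],
    [10,1,35,-14,4.7,0,0],
    [10,1,34,-17,4.7,0,0]
  ]
}}

```text
clock: 22.45
position: [0.5015, -0.0886, 0.3891]
ee_rot: [0.442, 1.522, -0.443]
force: [0.9, 1.3, -3.1]
width: 0.262
```

{"api": "arm_command", "payload": {
  "motion": [
    [10,1,33,-20,4.7,0,0],
    [10,0,0,0,0,0,0],
    [10,0,0,0,0,0,0],
    [10,0,0,0,0,0,0]
  ]
}}

```text
clock: 22.95
position: [0.5023, -0.0525, 0.3881]
ee_rot: [0.505, 1.508, -0.507]
force: [-0.2, -0.9, -2.5]
width: 0.261
```

```bash
python3 - <<'E'
from kin import *
k=fit();p,r,s=where();q=np.array(s["joints"]);print(p)
z=r.as_matrix()[:,2]; print("jaw az",np.degrees(np.arctan2(z[1],z[0])))
for c in("scene","top"):
  im=get_image(c)
  for n in("crank_grip","crank_tip","mill_hub"): print(c,n,[(np.round(d["point"],3),round(d["p"],2)) for d in pinpoint(c,n)])
rows(rr((p,r),(np.array([.5022,-.0507,.362]),down(-37)),1),10)
a=get_image("scene");save(a,"s7.png",(230,170,370,280),5)
E
```

```text
fit [ 0.272 -0.036 -0.    -0.008  0.558 -0.    -0.008  0.428  0.    -0.
  0.192] res 0.0002
t 22.95 grasp [ 0.5027 -0.0528  0.2291] az -39.5 dip 89.8 roll 87.5 q [ 0.13  0.27 -0.17  1.87  0.06  1.   -0.7 ] F [-0.2 -0.9 -2.5] w 23.9
[ 0.5022659  -0.05245137  0.38812537]
jaw az -37.01865830285126
scene crank_grip [(array([ 0.502, -0.051,  0.222]), 0.75)]
scene crank_tip [(array([ 0.503, -0.053,  0.149]), 0.74)]
scene mill_hub [(array([ 0.503, -0.05 ,  0.13 ]), 0.61), (array([ 0.644, -0.414, -0.001]), 0.36)]
top crank_grip []
top crank_tip []
top mill_hub [(array([0.499, 0.051, 0.059]), 0.51)]
[10, 26, 1, -1, 0.0, 0.2, 0.0] |26| 0.2
```

View pics/s7.png

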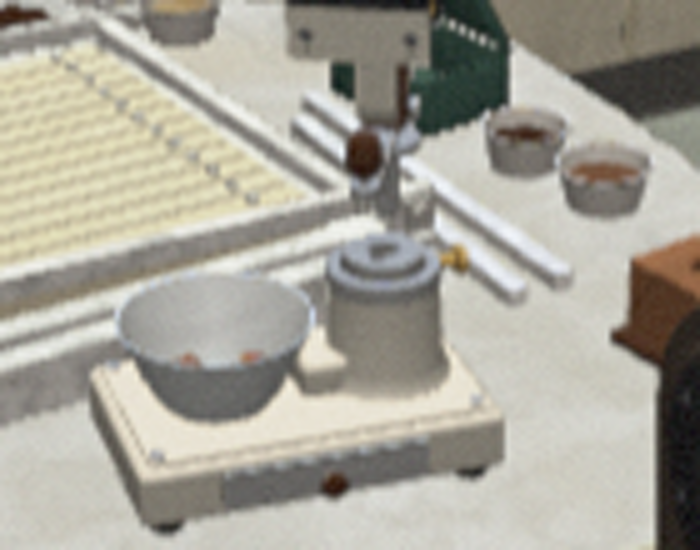

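{"api": "arm_command", "payload": {
  "motion": [
    [10,10,1,-1,0,0.2,0],
    [10,10,0,0,0,0,0],
    [10,8,0,0,0,0,0],
    [10,0,0,0,0,0,0]
  ]
}}

```text
clock: 23.9
position: [0.5023, -0.0498, 0.3595]
ee_rot: [0.505, 1.512, -0.504]
force: [1.9, -0.1, -3.8]
width: 0.26
```

{"api": "arm_command", "payload": {
  "motion": [
    [10,4,0,0,0,0,0],
    [10,4,0,0,0,0,0],
    [10,0,0,0,0,0,0]
  ]
}}

```text
clock: 24.28
position: [0.5022, -0.0499, 0.3521]
ee_rot: [0.505, 1.511, -0.504]
force: [1.7, 0.1, -3.7]
width: 0.257
```

```bash
python3 - <<'E'
from kin import *
p,r,s=where(); print(p,s["ft_torque"].round(2))
E
```

```text
t 24.275 grasp [ 0.5023 -0.0498  0.1931] az 45.1 dip 90.0 roll 172.0 q [ 0.13  0.31 -0.17  1.92  0.06  0.92 -0.72] F [ 1.7  0.1 -3.7] w 23.6
[ 0.50224568 -0.04988386  0.35208132] [-0.09 -0.6  -0.02]
```

{"api": "arm_command", "payload": {
  "motion": [
    [10,3,0.5,0.6,0,0,0],
    [10,3,0,0,0,0,0],
    [10,0,0,0,0,0,0]
  ]
}}

```text
clock: 24.65
position: [0.5029, -0.0497, 0.346]
ee_rot: [0.505, 1.511, -0.504]
force: [1.7, 1.6, -4.4]
width: 0.259
```

{"api": "arm_command", "payload": {
  "motion": [
    [10,3,0,0,0,0,0],
    [10,0,0,0,0,0,0]
  ]
}}

```text
clock: 24.9
position: [0.503, -0.0497, 0.3431]
ee_rot: [0.505, 1.511, -0.504]
force: [1.4, 0.9, -4.6]
width: 0.256
```

{"api": "arm_command", "payload": {
  "motion": [
    [10,4,0,0,0,0,0],
    [10,4,0,0,0,0,0],
    [10,0,0,0,0,0,0]
  ]
}}

```text
clock: 25.28
position: [0.503, -0.0498, 0.3349]
ee_rot: [0.505, 1.511, -0.504]
force: [1.7, 2.9, -6.2]
width: 0.256
```

{"api": "arm_command", "payload": {
  "motion": [
    [10,4,0,0,0,0,0],
    [10,4,0,0,0,0,0],
    [10,0,0,0,0,0,0]
  ]
}}

```text
clock: 25.65
position: [0.503, -0.0498, 0.3269]
ee_rot: [0.505, 1.511, -0.504]
force: [2.1, 1.9, -5.1]
width: 0.259
```

```bash
python3 - <<'E'
from kin import *
p,r,s=where(); print(p,s["ft_torque"].round(2))
im=get_image("scene")
for n in("crank_grip","crank_tip","mill_hub"): print(n,[(np.round(d["point"],3),round(d["p"],2)) for d in pinpoint("scene",n)])
E
```

```text
t 25.65 grasp [ 0.503  -0.0497  0.1679] az 88.0 dip 90.0 roll -145.1 q [ 0.13  0.34 -0.17  1.95  0.07  0.86 -0.73] F [ 2.1  1.9 -5.1] w 23.8
[ 0.50297757 -0.04975889  0.32690161] [ 0.44 -0.82 -0.09]
crank_grip [(array([ 0.502, -0.048,  0.158]), 0.53), (array([ 0.512,  0.006, -0.001]), 0.49)]
crank_tip [(array([ 0.504, -0.049,  0.085]), 0.45)]
mill_hub [(array([ 0.501, -0.051,  0.128]), 0.39)]
```

{"api": "arm_command", "payload": {
  "motion": [
    [10,3,0,0,0,0,0],
    [10,0,0,0,0,0,0]
  ]
}}

```text
clock: 26.1
position: [0.503, -0.0498, 0.3242]
ee_rot: [0.505, 1.511, -0.504]
force: [3.4, 1.5, -4.3]
width: 0.259
```

{"api": "arm_command", "payload": {
  "motion": [
    [10,3,0,0,0,0,0],
    [10,0,0,0,0,0,0]
  ]
}}

```text
clock: 26.35
position: [0.5031, -0.0498, 0.3216]
ee_rot: [0.505, 1.511, -0.504]
force: [2.2, 2.0, 4.2]
width: 0.261
```

{"api": "arm_command", "payload": {
  "motion": [
    [10,3,0,0,0,0,0],
    [10,0,0,0,0,0,0]
  ]
}}

```text
clock: 26.6
position: [0.5032, -0.0498, 0.3187]
ee_rot: [0.505, 1.51, -0.504]
force: [0.7, 2.3, 6.6]
width: 0.26
```

{"api": "arm_command", "payload": {
  "motion": [
    [10,2.5,0,0,0,0,0],
    [10,0,0,0,0,0,0]
  ]
}}

```text
clock: 26.85
position: [0.5032, -0.0497, 0.3174]
ee_rot: [0.505, 1.51, -0.504]
force: [-3.7, 2.3, 19.7]
width: 0.258
```

```bash
python3 - <<'E'
from kin import *
p,r,s=where(); print(p,s["ft_torque"].round(2))
E
```

```text
t 26.85 grasp [ 0.5035 -0.0497  0.1584] az 5.4 dip 89.9 roll 132.3 q [ 0.12  0.35 -0.17  1.96  0.08  0.84 -0.73] F [-3.7  2.3 19.7] w 23.7
[ 0.50323966 -0.04972468  0.31744887] [0.64 0.93 0.  ]
```

{"api": "arm_command", "payload": {
  "motion": [
    [10,0.5,0,0,0,0,0],
    [10,0,0,0,0,0,0],
    [10,0,0,0,0,0,0]
  ]
}}

```text
clock: 27.22
position: [0.5032, -0.0497, 0.3174]
ee_rot: [0.505, 1.509, -0.504]
force: [-4.8, 2.5, 25.4]
width: 0.255
```

```bash
python3 - <<'E'
from kin import *
p,r,s=where(); print(p,s["ft_torque"].round(2))
z0=np.load("b0.npz");b0={k:z0[k] for k in z0}
b=get_image("top")
# collar/hub ring height before/after, from the top camera
def ring(im,lo,hi):
    H=[]
    for v in range(205,245):
        for u in range(285,325):
            w=world(im,u,v)
            d=np.hypot(w[0]-.5022,w[1]+.0507)
            if lo<d<hi and .09<w[2]<.14: H.append(w[2])
    return len(H),np.median(H) if H else None
for lo,hi in((.012,.018),(.018,.022),(.022,.027),(.027,.031)): print(lo,ring(b0,lo,hi),ring(b,lo,hi))
a=get_image("scene");save(a,"s8.png",(230,170,370,280),5)
for n in("crank_grip","crank_tip","mill_hub"): print(n,[(np.round(d["point"],3),round(d["p"],2)) for d in pinpoint("scene",n)])
E
```

```text
t 27.225 grasp [ 0.5036 -0.0496  0.1584] az 5.3 dip 89.9 roll 132.2 q [ 0.12  0.35 -0.17  1.96  0.08  0.84 -0.73] F [-4.8  2.5 25.4] w 23.4
[ 0.50323543 -0.04965345  0.31739443] [ 0.65  1.34 -0.02]
0.012 (101, np.float64(0.12497463284627797)) (0, None)
0.018 (94, np.float64(0.12438267101378453)) (0, None)
0.022 (103, np.float64(0.11721015365251164)) (0, None)
0.027 (124, np.float64(0.11714305412472437)) (0, None)
crank_grip [(array([ 0.504, -0.046,  0.151]), 0.47)]
crank_tip []
mill_hub [(array([ 0.504, -0.052,  0.12 ]), 0.39)]
```

View pics/s8.png

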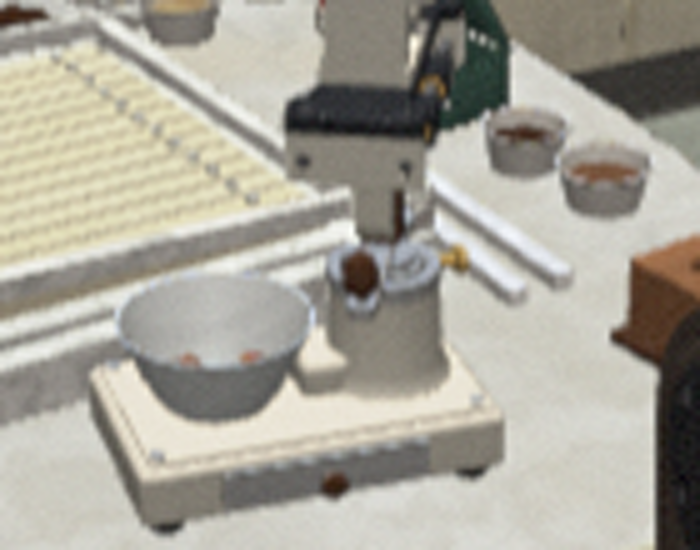

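The push force has gone up steeply with no further travel, and the grip is at about 0.153 m (0.154 expected at the stop), so the spring is at its stop. I'm handing in now.

```bash
python3 - <<'E'
from kin import *
get_image("top")
print([(np.round(d["point"],3),round(d["p"],2)) for d in pinpoint("top","nut_1")])
print([(np.round(d["point"],3),round(d["p"],2)) for d in pinpoint("top","cup_mid")])
where(); print(arm.sign_off())
E
```

```text
[(array([0.506, 0.067, 0.058]), 0.57), (array([0.5  , 0.051, 0.058]), 0.53), (array([0.52 , 0.048, 0.056]), 0.49), (array([0.503, 0.245, 0.03 ]), 0.49), (array([0.535, 0.06 , 0.062]), 0.42), (array([0.525, 0.067, 0.059]), 0.4)]
[(array([0.574, 0.36 , 0.034]), 0.89), (array([0.463, 0.35 , 0.036]), 0.66)]
t 27.625 grasp [ 0.5036 -0.0496  0.1584] az 4.6 dip 89.9 roll 131.5 q [ 0.12  0.35 -0.17  1.96  0.08  0.84 -0.73] F [-5.1  2.2 25.2] w 23.6
the job is handed in; nothing more can be done
None
```

The job is handed in, at about 27.6 s on the robot's clock. All six nuts are in the hopper and the empty cup is back upright on the table. The crank is in the hub and held down against the spring; no verdict was reported.

- **Nuts and cup:** After pouring, the top picture and the nut search both showed six nuts in the hopper. A later picture showed the cup standing upright and empty where it started.
- **Crank:** I turned it about 28° to match the keyway seen in the picture, and the key went in without a search. I then pushed it down until the force rose steeply, to about 25 N with no more travel. The grip came out at about 0.153 m, and 0.154 m is expected at the stop. The gripper is still closed on the grip, reading 23.6 mm.
- **Checks that disagreed or failed:**
  - The last nut search found only five in the hopper, and put a sixth "nut" at the cup with low confidence. The gripper was probably hiding one.
  - The last cup search listed only the two yellow cups and missed the steel one.
  - The top camera could not see the hub under the gripper, so the stop is judged from force and height only. There is also a sideways force of about 5 N.
- **Bottles:** I planned no moves near them and saw no sign of contact, but I did not measure them again at the end.

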